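Fetch the tape measure from behind the tailor's jars

ROBOT

A 6-joint arm with a two-finger parallel gripper is mounted at the origin on the work surface. World frame = base frame: x ahead of the robot, y to its left, z up, the work surface at z = 0. Lengths are in mm, angles in rad, forces in N, time in s.
With the tool pointing down it reaches from about 300 to 775 mm from the base axis. Payload 14.6 kg.
Tool frame: the origin (TCP) lies midway between the tips of the shut fingers; the grasp point (between the pads) lies manip.tcp_to_grasp behind it (manip.tcp_to_grasp is the distance from the TCP to the grasp point, in mm); x points along the fingers, z is the direction in which the jaws open and shut, and the axes are right-handed (so a half turn about x gives the same grasp; the last joint's range is limited). The gripper opens to 94 mm and grips with 3 to 60 N. Pads are 16 mm wide; open, the fingers measure 119 mm over their backs; the gripper's body (75 mm by 177 mm) begins 78 mm behind the grasp point.
Start: joints at [1.261, 0.3, 1.521, -0, 1.321, -0.067], TCP at [132.23, 533.858, 176.046] pointing down, gripper open.
Joint ranges: [-3.03, 3.03], [-0.79, 2.21], [0.23, 2.52], [-1.04, 4.18], [0, 3.07], [-2.55, 2.55]. Speed limits (rad/s): [2.22, 2.22, 2.57, 3.14, 3.14, 3.14].

INTERFACE

Orientations are given as [roll, pitch, yaw] about the fixed x, y, z axes, in that order (R = Rz(yaw) Ry(pitch) Rx(roll)).
In Python, from cell import manip gives the robot as it stands.
- The arm moves only by the shell command python3 -m jog 'ROWS' [FORCE]. ROWS is JSON, a list of rows, each an object of numbers: "grip": the opening, from 0 (shut) to 1 (fully open); "tx", "ty", "tz": the shift along the tool's x, y, z in units of 40 mm (1.0 is 40 mm); "turn": the turn about the tool's x in units of 6 degrees (1.0 is 6 degrees). In form: [{"grip": .., "tx": .., "ty": .., "tz": .., "turn": ..}, ...]. A call has 1 to 12 rows; each row is the pose to reach, as a shift and turn from the pose commanded when the call began, along the tool's axes at that moment; what a row does not reach only later rows make up. A row lasts 1/12 s, in which the tool goes at most 41.7 mm and 7.16 degrees, less where a joint would pass 70% of its speed; a pose out of reach is approached as far as the arm can. A call with a gripper value outside its range is refused whole. The fingers move at their own pace and stop on an object; FORCE is the grip in N (left out, the last holds). Time passes only in rows, so rows that repeat a pose let the fingers close. It gives the time, the measured TCP pose, the force and the opening at its end, in the units of the state.
- manip.read_state(): the state, without advancing time (a new reading comes with each control period).
- manip.camera(name): name is "side" or "top"; returns a dict with "image" (480x640x3 uint8, red, green, blue), "fx", "fy", "cx", "cy" (pixels), "k1" (the pictures are not rectified: a ray, as slopes to the right and down, at radius r is drawn at 1 + k1 r^2 times it, then the intrinsics apply), "eye" and "attitude" of the camera in the world. Camera axes: x right, y up, looking along -z (the intrinsics and any distortion apply to the point x, -y, -z); pixel columns grow to the right and rows downward; lengths in mm; the calibration is good to about 2 mm. A picture is of the moment at which its call begins. There is no depth.
- manip.sign_off(): hands the job in, once; it reports no verdict.
The state is a dict: "clock": time; "joints": joint angles; "qd": joint speeds; "effort": joint torques, N m; "eef_pos": TCP position; "eef_rot": TCP orientation; "wrist_force": force on the tool from outside, world axes, zero at the start; "moment": the same for the moment, N m; "finger_gap": finger opening in mm.
Only numpy, scipy, OpenCV 4.12 (cv2) and the standard library are available. Lean on these libraries where they do the work, as an engineer would, in place of code of your own. Each camera call takes 0.05 s, during which the arm holds its last target. There are 200 camera calls.

TASK

Get the round tape measure out from behind the things crowding it in the wooden caddy: first stand the thread spool, the steel tumbler and the button jar all on the plywood side board, then, while all three are there, lay the tape measure flat in the steel dish, and finally put the spool, tumbler and jar back upright in the caddy, each on the very mark where it stood at the start. Leave the shears, the chalk box and the padlock alone.

Things in the scene. Friction and masses are not known exactly. Their poses are not given: they have to be found in the camera images.
- caddy: Fixed wooden caddy, 170 mm (x) by 200 mm (y). Origin at the centre of its underside, z up. Floor 8 mm thick; a rim 8 mm thick, 22 mm high from the bench, along its +x, +y and -y edges; the -x edge is open. Dark round marks on the floor at its x, y (-47, 0), (15, 62), (15, -62) mm, 62 mm across: spool, tumbler and jar start centred on these, in shuffled order. One at (15, 0) mm is under the tape.
- side_board: Fixed square plywood board, 200 by 200 mm, 12 mm thick, its edges along its x and y axes. Origin at the centre of its underside: the top lies 12 mm above it. Empty at the start.
- dish: Fixed round steel dish. Origin at the centre of its underside. The flat inner floor lies 4 mm above it and is about 138 mm across; the wall is 3 mm thick, flares to 160 mm across the rim, and is 16 mm high. Empty at the start.
- spool: Upright spool of off-white thread, 90 mm tall: thread 42 mm in diameter between two wooden end flanges 52 mm in diameter and 6 mm thick. Origin at the centre of its underside, z up along it. About 0.11 kg. Loose.
- tumbler: Upright open steel tumbler, 90 mm tall, 46 mm in diameter at the foot widening evenly to 58 mm at the rim, wall 3 mm. Origin at the centre of its underside, z up. About 0.12 kg. Loose, empty.
- jar: Upright clear jar with buttons inside and a steel lid, 88 mm tall: body 54 mm in diameter up to 74 mm, lid 49 mm in diameter above. Origin at the centre of its underside, z up. About 0.22 kg. Loose.
- tape: Round white retractable tape measure lying flat, 50 mm in diameter, 24 mm thick, with a steel button on top and a small steel tab at its -x side. Origin at the centre of its underside, z up. About 0.06 kg. Loose. At the start it is hemmed in by the spool, tumbler and jar, 10 to 15 mm from each.
- shears: Bystander: steel tailor's shears with black handles, about 220 mm long, 14 mm high, lying beyond the work. Origin near the pivot, at bench height.
- chalk_box: Bystander: closed cardboard chalk box, 60 by 90 mm, 32 mm high, beyond the work. Origin at the centre of its underside.
- padlock: Bystander: brass padlock lying flat, 45 by 50 mm, 16 mm high, with a steel shackle, beyond the work. Origin at the centre of its underside.

How it is judged (in metres and radians):
On the way, in this order (a step that is already met when the one before it is completed fails the run):
1. spool, tumbler and jar all stand upright on the side board, the tape measure still in its place (x of spool in the frame of side_board between -0.095 and 0.095 m and y of spool in the frame of side_board between -0.095 and 0.095 m and z of spool in the frame of side_board between 0.006 and 0.018 m and angle between each of spool, tumbler, jar's own z axis and vertical below 0.15 rad and linear speed of each of spool, tumbler, jar below 0.05 m/s and x of tumbler in the frame of side_board between -0.095 and 0.095 m and y of tumbler in the frame of side_board between -0.095 and 0.095 m and z of tumbler in the frame of side_board between 0.006 and 0.018 m and x of jar in the frame of side_board between -0.095 and 0.095 m and y of jar in the frame of side_board between -0.095 and 0.095 m and z of jar in the frame of side_board between 0.006 and 0.018 m and distance of tape from where it was at the start of the episode below 0.03 m), for 0.2 s.
2. the tape measure lies flat in the dish, let go, while spool, tumbler and jar all stand on the side board (horizontal distance between tape and dish below 0.045 m and z of tape in the frame of dish below 0.01 m and angle between each of tape, spool, tumbler, jar's own z axis and vertical below 0.15 rad and linear speed of tape below 0.03 m/s and contact force between the fingers and tape below 0.2 N and x of spool in the frame of side_board between -0.095 and 0.095 m and y of spool in the frame of side_board between -0.095 and 0.095 m and z of spool in the frame of side_board between 0.006 and 0.018 m and linear speed of each of spool, tumbler, jar below 0.05 m/s and x of tumbler in the frame of side_board between -0.095 and 0.095 m and y of tumbler in the frame of side_board between -0.095 and 0.095 m and z of tumbler in the frame of side_board between 0.006 and 0.018 m and x of jar in the frame of side_board between -0.095 and 0.095 m and y of jar in the frame of side_board between -0.095 and 0.095 m and z of jar in the frame of side_board between 0.006 and 0.018 m), for 0.2 s.
At the end, for the whole second after the job is handed in: The tape measure lies flat and at rest on the dish's floor, its centre within 45 mm of the dish's; spool, tumbler and jar each stand upright and at rest within 15 mm of where that same thing stood at the start (horizontal distance between tape and dish below 0.045 m and z of tape in the frame of dish below 0.01 m and angle between tape's own z axis and vertical below 0.15 rad and linear speed of tape below 0.03 m/s and distance of each of spool, tumbler, jar from where it was at the start of the episode below 0.015 m and angle between each of spool, tumbler, jar's own z axis and vertical below 0.12 rad and linear speed of each of spool, tumbler, jar below 0.02 m/s); the robot touches nothing.
It fails at once if the shears is moved by more than 30 mm (distance of shears from where it was at the start of the episode above 0.03 m).
It fails at once if the chalk box is moved by more than 30 mm (distance of chalk_box from where it was at the start of the episode above 0.03 m).
It fails at once if the padlock is moved by more than 30 mm (distance of padlock from where it was at the start of the episode above 0.03 m).
It also fails if it takes over 147 s, if anything falls off the work surface, if the arm or the gripper's body presses on something with over 40 N, if the wrist force passes 120 N, or if a joint passes its speed limit or range.

## Working session

There is one attempt and no reset: what is moved stays moved. The work goes in short steps, Python scripts to look and compute and a shell command to move; the robot and the scene stay as the last step left them, time stands still between calls to the robot, and variables do not carry over. Pictures are saved under pics/ and viewed, about 12 in all and at most 16, crops included, and the job is handed in when it is done.

```bash
ls; mkdir -p pics; cat > h.py <<'E'
import numpy as np, cv2
from cell import manip
def shot(n,f):
    c=manip.camera(n); cv2.imwrite('pics/'+f,c['image'][:,:,::-1]); return c
E
python3 - <<'E'
from h import *
for n in ('top','side'):
    c=shot(n,n+'0.png'); print({k:v for k,v in c.items() if k!='image'})
print(manip.read_state(), manip.tcp_to_grasp)
E
```

```text
pics
{'fx': 458.6977920096079, 'fy': 458.6977920096079, 'cx': 320.05135960131406, 'cy': 240.01265543598953, 'k1': -0.05886865600665416, 'eye': array([ 476.10847573,  -11.89686293, 1014.63602969]), 'attitude': array([ 0.12689339,  0.02158481, -1.59309798])}
{'fx': 482.088011475744, 'fy': 482.088011475744, 'cx': 316.7843098978994, 'cy': 236.4523700935643, 'k1': -0.11382158465662419, 'eye': array([556.2277047 , 715.83601487, 932.531216  ]), 'attitude': array([ 6.72046663e-01, -1.60198642e-03, -3.06766361e+00])}
{'clock': 0.1, 'joints': array([ 1.26138904e+00,  3.00398894e-01,  1.52155082e+00, -2.34728605e-05,
        1.32070399e+00, -6.65850075e-02]), 'qd': array([-0.00090971, -0.00282006, -0.00101039,  0.00058962,  0.00037947,
       -0.00069718]), 'effort': array([ 1.90902210e-03, -5.32645226e+01, -3.53282654e+01,  7.09974580e-02,
        2.34579819e-02, -9.17158445e-05]), 'eef_pos': array([132.15912885, 533.59528068, 175.53875764]), 'eef_rot': array([ 3.09643272,  1.56973504, -1.85877271]), 'wrist_force': array([-0.10755576, -0.52110138,  0.59911625]), 'moment': array([ 0.02271647,  0.02186815, -0.01151784]), 'finger_gap': 93.93299480736539} 18.8
```

View pics/top0.png

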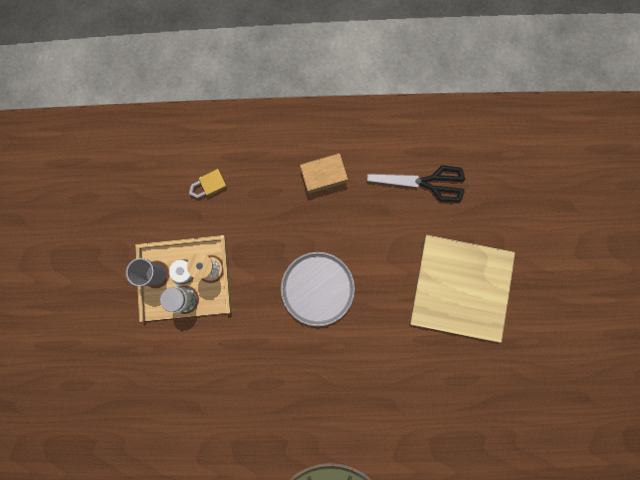

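View pics/side0.png

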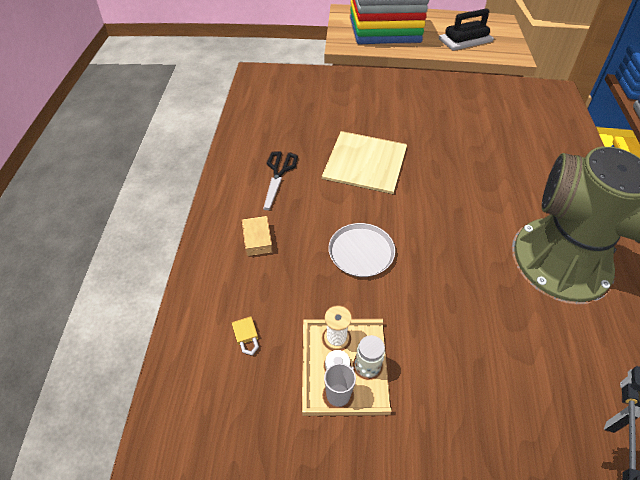

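```bash
cat >> h.py <<'E'
from scipy.spatial.transform import Rotation as Ro
def K(c): return np.array([[c['fx'],0,c['cx']],[0,c['fy'],c['cy']],[0,0,1.]])
def D(c): return np.array([c['k1'],0,0,0,0.])
def world(c,uv,z):
    p=cv2.undistortPoints(np.array(uv,float).reshape(-1,1,2),K(c),D(c)).reshape(-1,2)
    d=np.c_[p[:,0],-p[:,1],-np.ones(len(p))]@Ro.from_euler('xyz',c['attitude']).as_matrix().T
    return (c['eye']+d*((z-c['eye'][2])/d[:,2])[:,None])[:,:2]
def pix(c,P):
    q=(np.array(P,float).reshape(-1,3)-c['eye'])@Ro.from_euler('xyz',c['attitude']).as_matrix()
    return cv2.projectPoints(q*[1,-1,-1],np.zeros(3),np.zeros(3),K(c),D(c))[0].reshape(-1,2)
def plane(c,x,y,z,s=3):  # ortho view: up=+x, left=+y ; x,y ranges, s px per mm
    X,Y=np.mgrid[x[1]:x[0]:-1/s, y[1]:y[0]:-1/s]
    Y,X=Y,X
    X,Y=np.meshgrid(np.arange(x[1],x[0],-1/s),np.arange(y[1],y[0],-1/s),indexing='ij')
    m=pix(c,np.stack([X,Y,0*X+z],-1)).reshape(X.shape+(2,)).astype(np.float32)
    return cv2.remap(c['image'],m,None,cv2.INTER_CUBIC)[:,:,::-1]
E
sed -i '/X,Y=np.mgrid/d;/Y,X=Y,X/d' h.py
python3 - <<'E'
from h import *
np.set_printoptions(precision=1,suppress=True)
t=manip.camera('top'); s=manip.camera('side')
w=world(t,[(137,244),(224,237),(230,314),(141,321)],22)
print('caddy',w,w.mean(0),np.linalg.norm(w-np.roll(w,1,0),axis=1))
b=world(t,[(426,236),(515,251),(501,342),(411,326)],12)
print('board',b,b.mean(0),np.linalg.norm(b-np.roll(b,1,0),axis=1))
print('dish',world(t,[(317.5,289)],16),world(s,[(362,250)],16))
for n,u,v,z in (('spool',(200,266),(338,316),98),('tumbler',(139.5,272),(340,377),98),('jar',(173,300),(371,346),96),('tape',(180,271),(338,360),32)):
    print(n,world(t,[u],z),world(s,[v],z))
im=plane(t,(350,620),(200,450),98,2); im2=plane(s,(350,620),(200,450),98,2)
g=lambda im,z:im
cv2.imwrite('pics/o.png',np.hstack([plane(t,(370,590),(240,420),98,2.2),plane(s,(370,590),(240,420),98,2.2)]))
E
```

```text
caddy [[604.5 413.3]
 [615.2 217.8]
 [447.4 204.3]
 [435.4 400.2]] [525.6 308.9] [169.6 195.7 168.4 196.2]
board [[ 607.6 -226.6]
 [ 569.4 -421.6]
 [ 373.6 -377.4]
 [ 413.  -184.7]] [ 490.9 -302.6] [199.  198.7 200.7 196.7]
dish [[497.1  14.7]] [[498.3  21.5]]
spool [[546.6 249. ]] [[547.7 249.3]]
tumbler [[537.1 373.9]] [[538.  374.8]]
jar [[479.4 304.2]] [[482.3 308.2]]
tape [[541.8 311.7]] [[542.2 312.3]]
```

View pics/o.png

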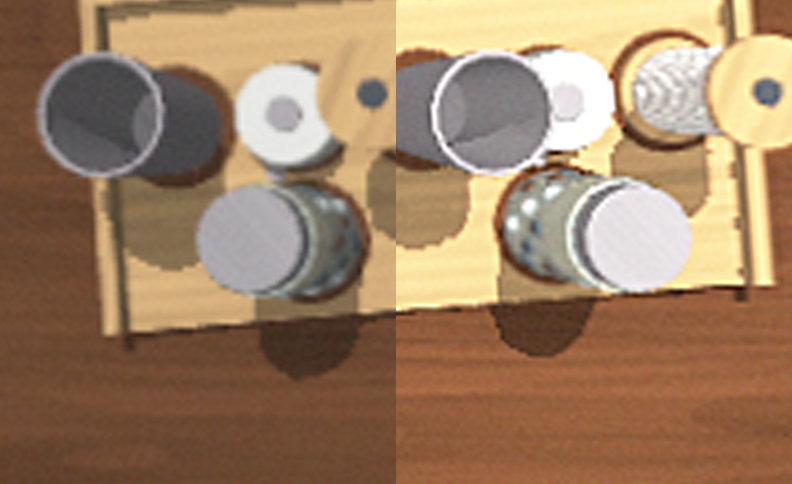

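```bash
cat >> h.py <<'E'
def go(*targets,yaw=None):
    "tx,ty,tz units from present pose to each world target; jaw axis in world"
    s=manip.read_state(); R=Ro.from_euler('xyz',s['eef_rot']).as_matrix()
    print('tcp',s['eef_pos'].round(1),'gap',round(s['finger_gap'],1),'t',round(s['clock'],2),'F',s['wrist_force'].round(1),'x',R[:,0].round(3),'jaw',R[:,2].round(3),'j6',round(s['joints'][5],2))
    for t in targets: print(t,((np.array(t)-s['eef_pos'])@R/40).round(2))
    return R
E
python3 -c "
from h import *
R=go((481.5,308,176),(481.5,308,42)); print(R.round(3))"
```

```text
tcp [132.2 533.7 175.7] gap 94.4 t 0.2 F [-0.9  0.3 -0.8] x [-0.    -0.001 -1.   ] jaw [ 0.24   0.971 -0.001] j6 -0.07
(481.5, 308, 176) [-0.01 -9.83 -3.38]
(481.5, 308, 42) [ 3.34 -9.83 -3.37]
[[-0.    -0.971  0.24 ]
 [-0.001  0.24   0.971]
 [-1.     0.    -0.001]]
```

```bash
python3 -m jog '[{"grip":1,"tx":0,"ty":-3,"tz":-1,"turn":-1},{"grip":1,"tx":0,"ty":-9.83,"tz":-3.38,"turn":-2.3},{"grip":1,"tx":0,"ty":-9.83,"tz":-3.38,"turn":-2.3},{"grip":1,"tx":0,"ty":-9.83,"tz":-3.38,"turn":-2.3},{"grip":1,"tx":0,"ty":-9.83,"tz":-3.38,"turn":-2.3},{"grip":1,"tx":0,"ty":-9.83,"tz":-3.38,"turn":-2.3},{"grip":1,"tx":0,"ty":-9.83,"tz":-3.38,"turn":-2.3},{"grip":1,"tx":0,"ty":-9.83,"tz":-3.38,"turn":-2.3},{"grip":1,"tx":0,"ty":-9.83,"tz":-3.38,"turn":-2.3},{"grip":1,"tx":0,"ty":-9.83,"tz":-3.38,"turn":-2.3},{"grip":1,"tx":0,"ty":-9.83,"tz":-3.38,"turn":-2.3},{"grip":1,"tx":0,"ty":-9.83,"tz":-3.38,"turn":-2.3}]' 20
python3 -c "
from h import *
R=go((481.5,308,42));shot('side','s1.png');c=manip.camera('side');cv2.imwrite('pics/s1.png',cv2.resize(c['image'][240:440,240:460,::-1],None,fx=3,fy=3))"
```

```text
clock: 1.2
eef_pos: [482.7, 306.6, 175.4]
eef_rot: [2.138, 1.57, -2.579]
wrist_force: [-0.6, 1.0, -0.1]
finger_gap: 93.8
tcp [482.7 306.6 175.4] gap 93.8 t 1.2 F [-0.6  1.  -0.1] x [-0.001 -0.    -1.   ] jaw [ 0.005  1.    -0.   ] j6 -1.06
(481.5, 308, 42) [3.34 0.03 0.04]
```

View pics/s1.png

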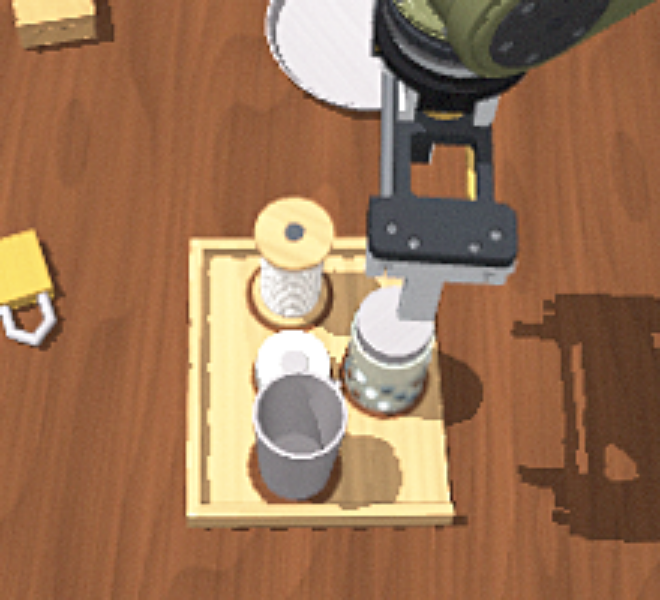

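```bash
python3 -m jog '[{"grip":1,"tx":0.8,"ty":0,"tz":0.04,"turn":0},{"grip":1,"tx":1.6,"ty":0,"tz":0.04,"turn":0},{"grip":1,"tx":2.4,"ty":0,"tz":0.04,"turn":0},{"grip":1,"tx":3.1,"ty":0,"tz":0.04,"turn":0},{"grip":1,"tx":3.34,"ty":0,"tz":0.04,"turn":0},{"grip":1,"tx":3.34,"ty":0,"tz":0.04,"turn":0},{"grip":1,"tx":3.34,"ty":0,"tz":0.04,"turn":0},{"grip":0.4,"tx":3.34,"ty":0,"tz":0.04,"turn":0},{"grip":0.4,"tx":3.34,"ty":0,"tz":0.04,"turn":0},{"grip":0.4,"tx":3.34,"ty":0,"tz":0.04,"turn":0},{"grip":0.4,"tx":3.34,"ty":0,"tz":0.04,"turn":0},{"grip":0.4,"tx":3.34,"ty":0,"tz":0.04,"turn":0}]' 20
python3 -c "
from h import *
R=go((429,-303,176),(429,-303,46.5))
c=manip.camera('side');cv2.imwrite('pics/s2.png',cv2.resize(c['image'][240:440,240:460,::-1],None,fx=3,fy=3))"
```

```text
clock: 2.3
eef_pos: [481.6, 309.7, 42.9]
eef_rot: [-1.048, 1.57, 0.521]
wrist_force: [0.1, 0.3, -0.1]
finger_gap: 64.3
tcp [481.6 309.7  42.9] gap 64.3 t 2.3 F [ 0.1  0.3 -0.1] x [ 0.001  0.    -1.   ] jaw [0.002 1.    0.   ] j6 -1.06
(429, -303, 176) [ -3.33   1.28 -15.32]
(429, -303, 46.5) [ -0.1    1.28 -15.32]
```

View pics/s2.png

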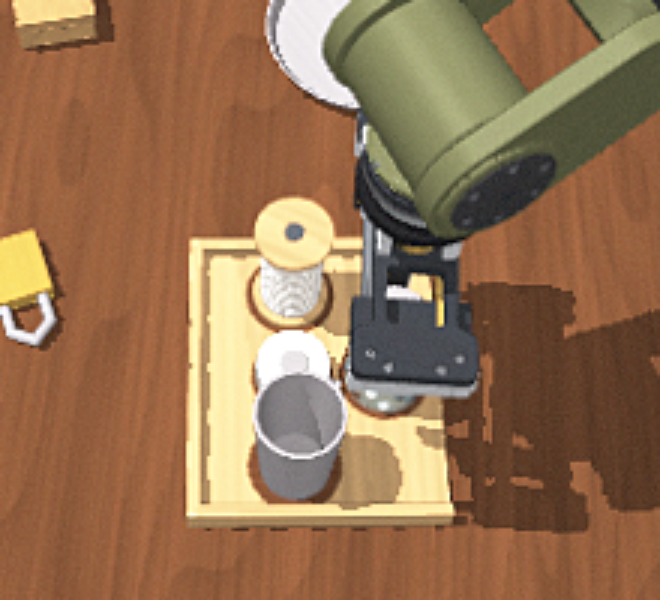

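```bash
python3 -m jog '[{"grip":0.4,"tx":0,"ty":0,"tz":0,"turn":0},{"grip":0.4,"tx":0,"ty":0,"tz":0,"turn":0},{"grip":0.4,"tx":0,"ty":0,"tz":0,"turn":0},{"grip":0.4,"tx":0,"ty":0,"tz":0,"turn":0},{"grip":0.4,"tx":0,"ty":0,"tz":0,"turn":0},{"grip":0.4,"tx":0,"ty":0,"tz":0,"turn":0}]' 20
python3 -c "
from h import *
R=go((429,-303,176))"
python3 -m jog '[{"grip":0.4,"tx":-0.3,"ty":0,"tz":0,"turn":0},{"grip":0.4,"tx":-1,"ty":0,"tz":0,"turn":0},{"grip":0.4,"tx":-2,"ty":0,"tz":0,"turn":0},{"grip":0.4,"tx":-3,"ty":0,"tz":0,"turn":0},{"grip":0.4,"tx":-3.33,"ty":0,"tz":0,"turn":0},{"grip":0.4,"tx":-3.33,"ty":0,"tz":0,"turn":0},{"grip":0.4,"tx":-3.33,"ty":0,"tz":0,"turn":0}]'
python3 -c "
from h import *
R=go((429,-303,176))"
```

```text
clock: 2.85
eef_pos: [481.5, 309.7, 42.6]
eef_rot: [-1.428, 1.571, 0.141]
wrist_force: [-0.7, -1.3, 3.4]
finger_gap: 53.4
tcp [481.5 309.7  42.6] gap 53.4 t 2.85 F [-0.7 -1.3  3.4] x [ 0.  0. -1.] jaw [0.002 1.    0.   ] j6 -1.06
(429, -303, 176) [ -3.34   1.28 -15.32]
clock: 3.43
eef_pos: [481.2, 309.6, 175.5]
eef_rot: [-0.639, 1.571, 0.929]
wrist_force: [0.2, -0.4, -3.0]
finger_gap: 53.4
tcp [481.2 309.6 175.5] gap 53.4 t 3.43 F [ 0.2 -0.4 -3. ] x [ 0.  0. -1.] jaw [0.002 1.    0.   ] j6 -1.06
(429, -303, 176) [-1.000e-02  1.280e+00 -1.532e+01]
```

```bash
python3 -m jog '[{"grip":0.4,"tx":0,"ty":0,"tz":-0.5,"turn":0},{"grip":0.4,"tx":0,"ty":0.1,"tz":-1.3,"turn":0},{"grip":0.4,"tx":0,"ty":0.2,"tz":-2.3,"turn":0},{"grip":0.4,"tx":0,"ty":0.3,"tz":-3.3,"turn":0},{"grip":0.4,"tx":0,"ty":0.4,"tz":-4.3,"turn":0},{"grip":0.4,"tx":0,"ty":0.5,"tz":-5.3,"turn":0},{"grip":0.4,"tx":0,"ty":0.6,"tz":-6.3,"turn":0},{"grip":0.4,"tx":0,"ty":0.7,"tz":-7.3,"turn":0},{"grip":0.4,"tx":0,"ty":0.8,"tz":-8.3,"turn":0},{"grip":0.4,"tx":0,"ty":0.9,"tz":-9.3,"turn":0},{"grip":0.4,"tx":0,"ty":1,"tz":-10.3,"turn":0},{"grip":0.4,"tx":0,"ty":1.1,"tz":-11.3,"turn":0}]'
python3 -c "
from h import *
R=go((429,-303,176))"
```

```text
clock: 4.43
eef_pos: [434.9, -143.7, 173.7]
eef_rot: [1.163, 1.567, 2.732]
wrist_force: [1.0, -0.2, -3.0]
finger_gap: 53.2
tcp [ 434.9 -143.7  173.7] gap 53.2 t 4.43 F [ 1.  -0.2 -3. ] x [-0.003  0.001 -1.   ] jaw [0.002 1.    0.001] j6 -1.97
(429, -303, 176) [-0.06  0.14 -3.98]
```

```bash
python3 -m jog '[{"grip":0.4,"tx":0,"ty":0.1,"tz":-1,"turn":0},{"grip":0.4,"tx":0,"ty":0.16,"tz":-2,"turn":0},{"grip":0.4,"tx":0,"ty":0.16,"tz":-3,"turn":0},{"grip":0.4,"tx":0,"ty":0.16,"tz":-3.7,"turn":0},{"grip":0.4,"tx":0,"ty":0.16,"tz":-4,"turn":0},{"grip":0.4,"tx":0.5,"ty":0.16,"tz":-4,"turn":0},{"grip":0.4,"tx":1.3,"ty":0.16,"tz":-4,"turn":0},{"grip":0.4,"tx":2.1,"ty":0.16,"tz":-4,"turn":0},{"grip":0.4,"tx":2.7,"ty":0.16,"tz":-4,"turn":0},{"grip":0.4,"tx":3,"ty":0.16,"tz":-4,"turn":0},{"grip":0.4,"tx":3,"ty":0.16,"tz":-4,"turn":0},{"grip":0.4,"tx":3,"ty":0.16,"tz":-4,"turn":0}]'
python3 -c "
from h import *
R=go((429,-303,47));c=shot('side','s3.png');print(pix(c,[[429,-303,16]]));cv2.imwrite('pics/s3.png',cv2.resize(c['image'][60:260,260:480,::-1],None,fx=3,fy=3))"
```

```text
clock: 5.43
eef_pos: [429.3, -301.2, 54.7]
eef_rot: [0.864, 1.568, 2.433]
wrist_force: [-0.4, 0.2, -1.9]
finger_gap: 53.6
tcp [ 429.3 -301.2   54.7] gap 53.6 t 5.43 F [-0.4  0.2 -1.9] x [-0.002  0.002 -1.   ] jaw [0.002 1.    0.002] j6 -2.25
(429, -303, 47) [ 0.19  0.01 -0.04]
[[388.3545595  159.07920012]]
```

View pics/s3.png

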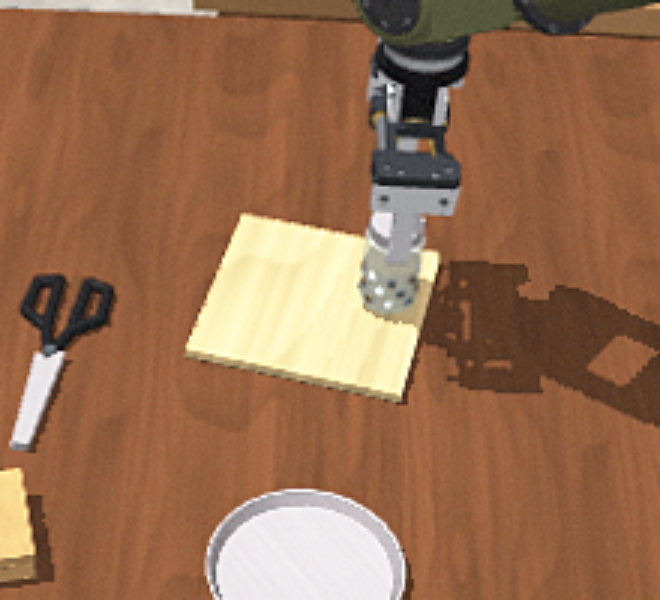

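```bash
python3 -m jog '[{"grip":0.4,"tx":0.05,"ty":-0.12,"tz":0,"turn":0},{"grip":0.4,"tx":0.12,"ty":-0.12,"tz":0,"turn":0},{"grip":0.4,"tx":0.2,"ty":-0.12,"tz":0,"turn":0},{"grip":0.4,"tx":0.2,"ty":-0.12,"tz":0,"turn":0},{"grip":0.4,"tx":0.2,"ty":-0.12,"tz":0,"turn":0}]'
python3 -m jog '[{"grip":1,"tx":0,"ty":0,"tz":0,"turn":0},{"grip":1,"tx":0,"ty":0,"tz":0,"turn":0},{"grip":1,"tx":0,"ty":0,"tz":0,"turn":0},{"grip":1,"tx":0,"ty":0,"tz":0,"turn":0},{"grip":1,"tx":0,"ty":0,"tz":0,"turn":0},{"grip":1,"tx":-1,"ty":0,"tz":0,"turn":0},{"grip":1,"tx":-2,"ty":0,"tz":0,"turn":0},{"grip":1,"tx":-3.2,"ty":0,"tz":0,"turn":0},{"grip":1,"tx":-3.2,"ty":0,"tz":0,"turn":0},{"grip":1,"tx":-3.2,"ty":0,"tz":0,"turn":0}]'
python3 -c "
from h import *
R=go((548.4,251.4,176))"
```

```text
clock: 5.9
eef_pos: [434.5, -302.2, 47.6]
eef_rot: [0.991, 1.571, 2.56]
wrist_force: [0.0, 0.7, -2.1]
finger_gap: 53.5
clock: 6.73
eef_pos: [435.6, -303.0, 178.5]
eef_rot: [-2.248, 1.565, -0.679]
wrist_force: [-0.0, 0.5, -0.9]
finger_gap: 93.8
tcp [ 435.6 -303.   178.5] gap 93.8 t 6.73 F [-0.   0.5 -0.9] x [ 0.004 -0.003 -1.   ] jaw [ 0.002  1.    -0.003] j6 -2.25
(548.4, 251.4, 176) [ 0.03 -2.79 13.87]
```

```bash
python3 -m jog '[{"grip":1,"tx":0,"ty":-0.2,"tz":1,"turn":0},{"grip":1,"tx":0,"ty":-0.4,"tz":2,"turn":0},{"grip":1,"tx":0,"ty":-0.6,"tz":3,"turn":0},{"grip":1,"tx":0,"ty":-0.8,"tz":4,"turn":0},{"grip":1,"tx":0,"ty":-1,"tz":5,"turn":0},{"grip":1,"tx":0,"ty":-1.2,"tz":6,"turn":0},{"grip":1,"tx":0,"ty":-1.4,"tz":7,"turn":0},{"grip":1,"tx":0,"ty":-1.6,"tz":8,"turn":0},{"grip":1,"tx":0,"ty":-1.8,"tz":9,"turn":0},{"grip":1,"tx":0,"ty":-2,"tz":10,"turn":0},{"grip":1,"tx":0,"ty":-2.2,"tz":11,"turn":0},{"grip":1,"tx":0,"ty":-2.4,"tz":12,"turn":0}]'
python3 -m jog '[{"grip":1,"tx":0,"ty":-0.2,"tz":1,"turn":0},{"grip":1,"tx":0,"ty":-0.39,"tz":1.87,"turn":0},{"grip":1,"tx":0,"ty":-0.39,"tz":1.87,"turn":0},{"grip":1,"tx":0,"ty":-0.39,"tz":1.87,"turn":0},{"grip":1,"tx":0,"ty":-0.39,"tz":1.87,"turn":0}]'
python3 -c "
from h import *
R=go((548.4,251.4,42));c=shot('side','s4.png');t=manip.camera('top');cv2.imwrite('pics/s4.png',np.hstack([cv2.resize(i[:,:,::-1],(400,400)) for i in (c['image'][240:440,240:440],t['image'][230:350,400:520])]))"
```

```text
clock: 7.73
eef_pos: [530.9, 179.6, 173.8]
eef_rot: [1.862, 1.568, -2.852]
wrist_force: [0.7, -0.7, 0.6]
finger_gap: 94.0
clock: 8.15
eef_pos: [546.8, 251.6, 174.1]
eef_rot: [2.036, 1.568, -2.678]
wrist_force: [-0.2, -0.4, -0.4]
finger_gap: 94.0
tcp [546.8 251.6 174.1] gap 94.0 t 8.15 F [-0.2 -0.4 -0.4] x [-0.002 -0.001 -1.   ] jaw [ 0.002  1.    -0.001] j6 -1.2
(548.4, 251.4, 42) [ 3.3  -0.05 -0.  ]
```

View pics/s4.png

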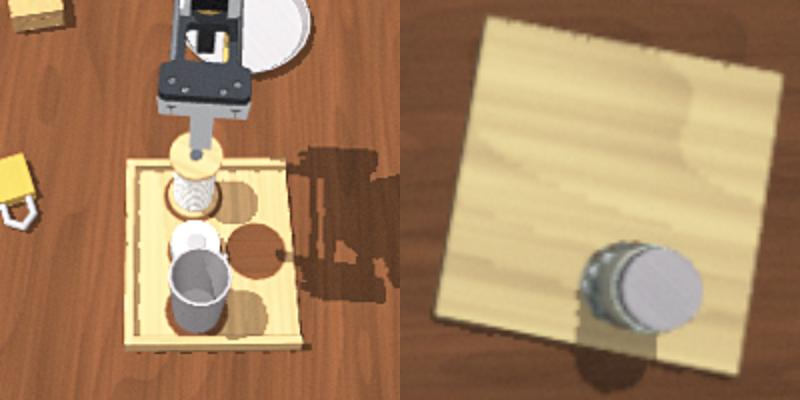

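```bash
python3 -m jog '[{"grip":1,"tx":0.8,"ty":-0.04,"tz":0,"turn":0},{"grip":1,"tx":1.6,"ty":-0.04,"tz":0,"turn":0},{"grip":1,"tx":2.4,"ty":-0.04,"tz":0,"turn":0},{"grip":1,"tx":3.1,"ty":-0.04,"tz":0,"turn":0},{"grip":1,"tx":3.3,"ty":-0.04,"tz":0,"turn":0},{"grip":1,"tx":3.3,"ty":-0.04,"tz":0,"turn":0},{"grip":1,"tx":3.3,"ty":-0.04,"tz":0,"turn":0},{"grip":0.3,"tx":3.3,"ty":-0.04,"tz":0,"turn":0},{"grip":0.3,"tx":3.3,"ty":-0.04,"tz":0,"turn":0},{"grip":0.3,"tx":3.3,"ty":-0.04,"tz":0,"turn":0},{"grip":0.3,"tx":3.3,"ty":-0.04,"tz":0,"turn":0},{"grip":0.3,"tx":3.3,"ty":-0.04,"tz":0,"turn":0}]' 15
python3 -m jog '[{"grip":0.3,"tx":0,"ty":0,"tz":0,"turn":0},{"grip":0.3,"tx":0,"ty":0,"tz":0,"turn":0},{"grip":0.3,"tx":0,"ty":0,"tz":0,"turn":0},{"grip":0.3,"tx":0,"ty":0,"tz":0,"turn":0},{"grip":0.3,"tx":0,"ty":0,"tz":0,"turn":0},{"grip":0.3,"tx":0,"ty":0,"tz":0,"turn":0},{"grip":0.3,"tx":0,"ty":0,"tz":0,"turn":0}]'
python3 -c "
from h import *
R=go((493,-303,176))"
```

```text
clock: 9.25
eef_pos: [549.1, 252.5, 44.1]
eef_rot: [-1.188, 1.57, 0.381]
wrist_force: [0.2, 0.5, -0.6]
finger_gap: 64.3
clock: 9.83
eef_pos: [548.9, 252.4, 43.7]
eef_rot: [-1.627, 1.571, -0.059]
wrist_force: [-0.6, -0.9, 1.5]
finger_gap: 51.6
tcp [548.9 252.4  43.7] gap 51.6 t 9.83 F [-0.6 -0.9  1.5] x [ 0. -0. -1.] jaw [ 0.002  1.    -0.   ] j6 -1.2
(493, -303, 176) [ -3.31   1.37 -13.89]
```

```bash
python3 -m jog '[{"grip":0.3,"tx":0,"ty":0,"tz":0,"turn":0},{"grip":0.3,"tx":0,"ty":0,"tz":0,"turn":0},{"grip":0.3,"tx":0,"ty":0,"tz":0,"turn":0}]' 20
python3 -m jog '[{"grip":0.3,"tx":-0.2,"ty":0,"tz":0,"turn":0},{"grip":0.3,"tx":-0.5,"ty":0,"tz":0,"turn":0},{"grip":0.3,"tx":-0.5,"ty":0,"tz":0,"turn":0}]'
python3 -c "
from h import *
R=go((493,-303,176));c=shot('side','s4.png');cv2.imwrite('pics/s5.png',cv2.resize(c['image'][240:400,260:440,::-1],None,fx=3,fy=3))"
```

```text
clock: 10.08
eef_pos: [548.9, 252.3, 43.7]
eef_rot: [-1.639, 1.571, -0.071]
wrist_force: [0.2, -0.6, 2.9]
finger_gap: 51.0
clock: 10.33
eef_pos: [549.9, 252.8, 66.4]
eef_rot: [-1.174, 1.567, 0.395]
wrist_force: [0.6, 1.1, -0.4]
finger_gap: 50.7
tcp [549.9 252.8  66.4] gap 50.7 t 10.33 F [ 0.6  1.1 -0.4] x [ 0.003  0.001 -1.   ] jaw [0.002 1.    0.001] j6 -1.2
(493, -303, 176) [ -2.76   1.39 -13.9 ]
```

View pics/s5.png

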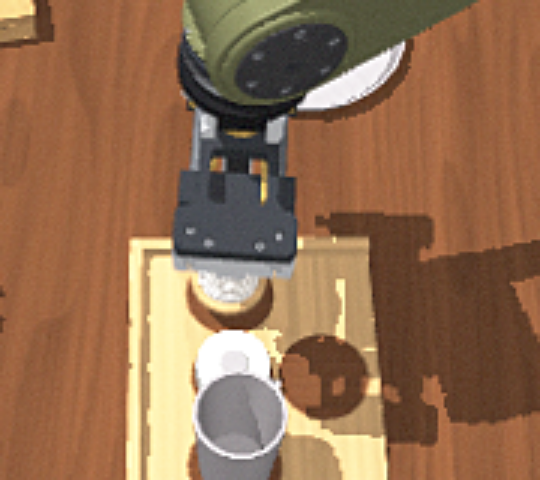

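```bash
python3 -c "
from h import *
c=shot('side','x.png')
for z in (8,12,30): 
  th=np.linspace(0,6.28,60); p=pix(c,np.c_[548.4+26*np.cos(th),251.4+26*np.sin(th),0*th+z]); print(z,p.min(0),p.max(0))
im=cv2.resize(c['image'][310:370,300:380,::-1],None,fx=9,fy=9,interpolation=cv2.INTER_CUBIC)
for z,col in ((8,(0,0,255)),(30,(0,255,0))):
  p=pix(c,np.c_[548.4+26*np.cos(th),251.4+26*np.sin(th),0*th+z]); cv2.polylines(im,[((p-[300,310])*9).astype(int).reshape(-1,1,2)],True,col,1)
cv2.imwrite('pics/s6.png',im)
go((548.4,251.4,42))"
```

```text
8 [323.73093636 326.74379333] [348.36825278 349.03619111]
12 [323.75616954 325.8598174 ] [348.47204229 348.1996952 ]
30 [323.87167283 321.81151381] [348.9470891  344.36619164]
tcp [549.2 252.5  64.4] gap 50.8 t 10.43 F [ 0.  -0.2 -0.8] x [ 0.001  0.001 -1.   ] jaw [0.002 1.    0.001] j6 -1.2
(548.4, 251.4, 42) [ 0.56  0.02 -0.03]
```

View pics/s6.png

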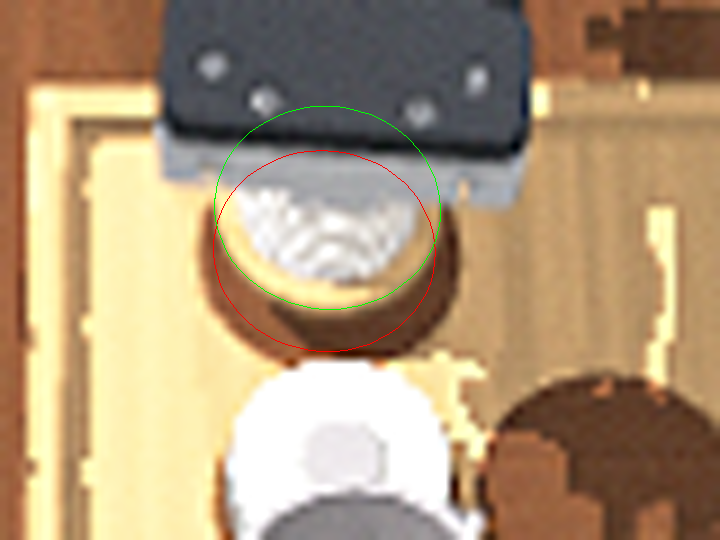

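```bash
python3 -m jog '[{"grip":0.3,"tx":-1,"ty":0,"tz":0,"turn":0},{"grip":0.3,"tx":-2,"ty":0,"tz":0,"turn":0},{"grip":0.3,"tx":-2.76,"ty":0,"tz":-0.3,"turn":0},{"grip":0.3,"tx":-2.76,"ty":0.1,"tz":-1,"turn":0},{"grip":0.3,"tx":-2.76,"ty":0.3,"tz":-2,"turn":0},{"grip":0.3,"tx":-2.76,"ty":0.5,"tz":-3,"turn":0},{"grip":0.3,"tx":-2.76,"ty":0.7,"tz":-4,"turn":0},{"grip":0.3,"tx":-2.76,"ty":0.8,"tz":-5,"turn":0},{"grip":0.3,"tx":-2.76,"ty":0.9,"tz":-6,"turn":0},{"grip":0.3,"tx":-2.76,"ty":1,"tz":-7,"turn":0},{"grip":0.3,"tx":-2.76,"ty":1.1,"tz":-8,"turn":0},{"grip":0.3,"tx":-2.76,"ty":1.2,"tz":-9,"turn":0}]' 25
python3 -m jog '[{"grip":0.3,"tx":0,"ty":0.1,"tz":-1,"turn":0},{"grip":0.3,"tx":0,"ty":0.2,"tz":-2,"turn":0},{"grip":0.3,"tx":0,"ty":0.2,"tz":-3,"turn":0},{"grip":0.3,"tx":0,"ty":0.2,"tz":-4,"turn":0},{"grip":0.3,"tx":0,"ty":0.2,"tz":-4.7,"turn":0},{"grip":0.3,"tx":0,"ty":0.2,"tz":-4.9,"turn":0},{"grip":0.3,"tx":0,"ty":0.2,"tz":-4.9,"turn":0},{"grip":0.3,"tx":0,"ty":0.2,"tz":-4.9,"turn":0}]'
python3 -c "
from h import *
R=go((493,-303,47.7))"
```

```text
clock: 11.43
eef_pos: [499.4, -109.4, 174.0]
eef_rot: [0.493, 1.571, 2.062]
wrist_force: [0.5, -0.9, -0.5]
finger_gap: 50.7
clock: 12.1
eef_pos: [491.7, -302.9, 173.6]
eef_rot: [0.716, 1.57, 2.284]
wrist_force: [-0.0, -0.2, -1.0]
finger_gap: 50.7
tcp [ 491.7 -302.9  173.6] gap 50.7 t 12.1 F [-0.  -0.2 -1. ] x [-0.001  0.001 -1.   ] jaw [0.002 1.    0.001] j6 -2.18
(493, -303, 47.7) [ 3.15 -0.04 -0.  ]
```

```bash
python3 -m jog '[{"grip":0.3,"tx":0.7,"ty":-0.1,"tz":0,"turn":0},{"grip":0.3,"tx":1.5,"ty":-0.1,"tz":0,"turn":0},{"grip":0.3,"tx":2.3,"ty":-0.1,"tz":0,"turn":0},{"grip":0.3,"tx":2.8,"ty":-0.1,"tz":0,"turn":0},{"grip":0.3,"tx":3,"ty":-0.1,"tz":0,"turn":0},{"grip":0.3,"tx":3.1,"ty":-0.1,"tz":0,"turn":0},{"grip":0.3,"tx":3.14,"ty":-0.1,"tz":0,"turn":0},{"grip":0.3,"tx":3.14,"ty":-0.1,"tz":0,"turn":0},{"grip":0.3,"tx":3.14,"ty":-0.1,"tz":0,"turn":0}]'
python3 -c "
from h import *
R=go((493,-303,47.7))
c=shot('side','s7.png');cv2.imwrite('pics/s7.png',cv2.resize(c['image'][80:220,310:430,::-1],None,fx=4,fy=4))"
```

```text
clock: 12.85
eef_pos: [496.5, -303.7, 49.9]
eef_rot: [-2.18, 1.569, -0.611]
wrist_force: [-0.5, 0.2, -1.2]
finger_gap: 51.0
tcp [ 496.5 -303.7   49.9] gap 51.0 t 12.85 F [-0.5  0.2 -1.2] x [ 0.002 -0.001 -1.   ] jaw [ 0.002  1.    -0.001] j6 -2.18
(493, -303, 47.7) [0.05 0.09 0.02]
```

View pics/s7.png

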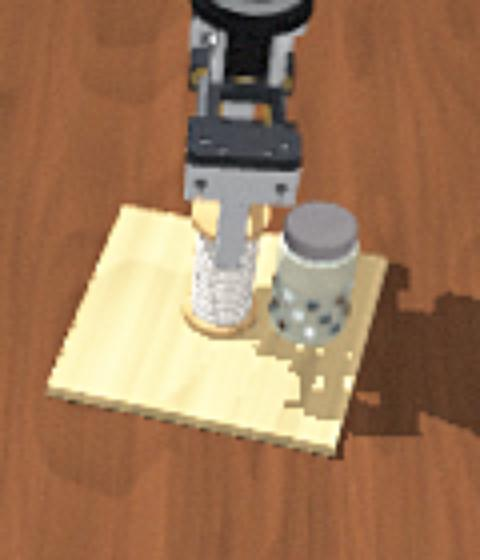

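```bash
python3 -m jog '[{"grip":0.3,"tx":0.05,"ty":0,"tz":0,"turn":0},{"grip":0.3,"tx":0.05,"ty":0,"tz":0,"turn":0},{"grip":0.3,"tx":0.05,"ty":0,"tz":0,"turn":0},{"grip":1,"tx":0.05,"ty":0,"tz":0,"turn":0},{"grip":1,"tx":0.05,"ty":0,"tz":0,"turn":0},{"grip":1,"tx":0.05,"ty":0,"tz":0,"turn":0},{"grip":1,"tx":0.05,"ty":0,"tz":0,"turn":0},{"grip":1,"tx":0.05,"ty":0,"tz":0,"turn":0},{"grip":1,"tx":0.05,"ty":0,"tz":0,"turn":0},{"grip":1,"tx":-1,"ty":0,"tz":0,"turn":0},{"grip":1,"tx":-2,"ty":0,"tz":0,"turn":0},{"grip":1,"tx":-3.15,"ty":0,"tz":0,"turn":0}]'
python3 -c "
from h import *
R=go((537.5,374.8,176))"
```

```text
clock: 13.9
eef_pos: [495.3, -303.2, 171.3]
eef_rot: [0.942, 1.569, 2.511]
wrist_force: [-0.2, -0.2, -0.0]
finger_gap: 94.0
tcp [ 495.3 -303.2  171.3] gap 94.0 t 13.9 F [-0.2 -0.2 -0. ] x [-0.001  0.001 -1.   ] jaw [0.002 1.    0.001] j6 -2.18
(537.5, 374.8, 176) [-0.1  -1.02 16.95]
```

```bash
python3 -m jog '[{"grip":1,"tx":0,"ty":0,"tz":1,"turn":0},{"grip":1,"tx":0,"ty":-0.1,"tz":2,"turn":0},{"grip":1,"tx":0,"ty":-0.2,"tz":3,"turn":0},{"grip":1,"tx":0,"ty":-0.3,"tz":4,"turn":0},{"grip":1,"tx":0,"ty":-0.4,"tz":5,"turn":0},{"grip":1,"tx":0,"ty":-0.5,"tz":6,"turn":0},{"grip":1,"tx":0,"ty":-0.6,"tz":7,"turn":0},{"grip":1,"tx":0,"ty":-0.7,"tz":8,"turn":0},{"grip":1,"tx":0,"ty":-0.8,"tz":9,"turn":0},{"grip":1,"tx":0,"ty":-0.9,"tz":10,"turn":0},{"grip":1,"tx":0,"ty":-1,"tz":11,"turn":0},{"grip":1,"tx":0,"ty":-1.02,"tz":12,"turn":0}]'
python3 -m jog '[{"grip":1,"tx":0,"ty":0,"tz":1,"turn":0},{"grip":1,"tx":0,"ty":0,"tz":2,"turn":0},{"grip":1,"tx":0,"ty":0,"tz":3,"turn":0},{"grip":1,"tx":0,"ty":0,"tz":4,"turn":0},{"grip":1,"tx":0,"ty":0,"tz":4.95,"turn":0},{"grip":1,"tx":0,"ty":0,"tz":4.95,"turn":0},{"grip":1,"tx":0,"ty":0,"tz":4.95,"turn":0},{"grip":1,"tx":0,"ty":0,"tz":4.95,"turn":0}]'
python3 -c "
from h import *
R=go((537.5,374.8,42))"
```

```text
clock: 14.9
eef_pos: [537.5, 178.4, 170.2]
eef_rot: [-1.492, 1.571, 0.077]
wrist_force: [0.1, -0.7, -0.3]
finger_gap: 94.0
clock: 15.57
eef_pos: [537.9, 373.9, 169.8]
eef_rot: [2.437, 1.57, -2.277]
wrist_force: [0.5, 0.4, -0.5]
finger_gap: 94.1
tcp [537.9 373.9 169.8] gap 94.1 t 15.57 F [ 0.5  0.4 -0.5] x [-0.    -0.001 -1.   ] jaw [ 0.002  1.    -0.001] j6 -1.02
(537.5, 374.8, 42) [3.19 0.01 0.02]
```

```bash
python3 -m jog '[{"grip":1,"tx":0.8,"ty":0,"tz":0.02,"turn":0},{"grip":1,"tx":1.6,"ty":0,"tz":0.02,"turn":0},{"grip":1,"tx":2.4,"ty":0,"tz":0.02,"turn":0},{"grip":1,"tx":3.0,"ty":0,"tz":0.02,"turn":0},{"grip":1,"tx":3.2,"ty":0,"tz":0.02,"turn":0},{"grip":1,"tx":3.2,"ty":0,"tz":0.02,"turn":0},{"grip":1,"tx":3.2,"ty":0,"tz":0.02,"turn":0},{"grip":0.4,"tx":3.2,"ty":0,"tz":0.02,"turn":0},{"grip":0.4,"tx":3.2,"ty":0,"tz":0.02,"turn":0},{"grip":0.4,"tx":3.2,"ty":0,"tz":0.02,"turn":0},{"grip":0.4,"tx":3.2,"ty":0,"tz":0.02,"turn":0},{"grip":0.4,"tx":3.2,"ty":0,"tz":0.02,"turn":0}]' 20
python3 -m jog '[{"grip":0.4,"tx":0,"ty":0,"tz":0,"turn":0},{"grip":0.4,"tx":0,"ty":0,"tz":0,"turn":0},{"grip":0.4,"tx":0,"ty":0,"tz":0,"turn":0},{"grip":0.4,"tx":0,"ty":0,"tz":0,"turn":0},{"grip":0.4,"tx":0,"ty":0,"tz":0,"turn":0},{"grip":0.4,"tx":0,"ty":0,"tz":0,"turn":0}]'
python3 -m jog '[{"grip":0.4,"tx":-0.2,"ty":0,"tz":0,"turn":0},{"grip":0.4,"tx":-1,"ty":0,"tz":0,"turn":0},{"grip":0.4,"tx":-2,"ty":0,"tz":0,"turn":0},{"grip":0.4,"tx":-3,"ty":0,"tz":0,"turn":0},{"grip":0.4,"tx":-3.3,"ty":0,"tz":0,"turn":0},{"grip":0.4,"tx":-3.3,"ty":0,"tz":0,"turn":0},{"grip":0.4,"tx":-3.3,"ty":0,"tz":0,"turn":0}]'
python3 -c "
from h import *
R=go((556,-303,176))
c=shot('side','s7.png');cv2.imwrite('pics/s8.png',cv2.resize(c['image'][240:440,260:440,::-1],None,fx=3,fy=3))"
```

```text
clock: 16.57
eef_pos: [538.0, 375.3, 42.6]
eef_rot: [-1.067, 1.57, 0.502]
wrist_force: [-0.3, 0.8, 0.3]
finger_gap: 64.2
clock: 17.07
eef_pos: [538.0, 375.3, 42.4]
eef_rot: [-0.796, 1.57, 0.773]
wrist_force: [-0.4, 1.1, 3.2]
finger_gap: 57.0
clock: 17.65
eef_pos: [537.7, 374.9, 173.3]
eef_rot: [2.229, 1.57, -2.486]
wrist_force: [-0.4, 0.1, -2.4]
finger_gap: 57.3
tcp [537.7 374.9 173.3] gap 57.3 t 17.65 F [-0.4  0.1 -2.4] x [-0.001 -0.    -1.   ] jaw [ 0.002  1.    -0.   ] j6 -1.02
(556, -303, 176) [ -0.06  -0.49 -16.95]
```

View pics/s8.png

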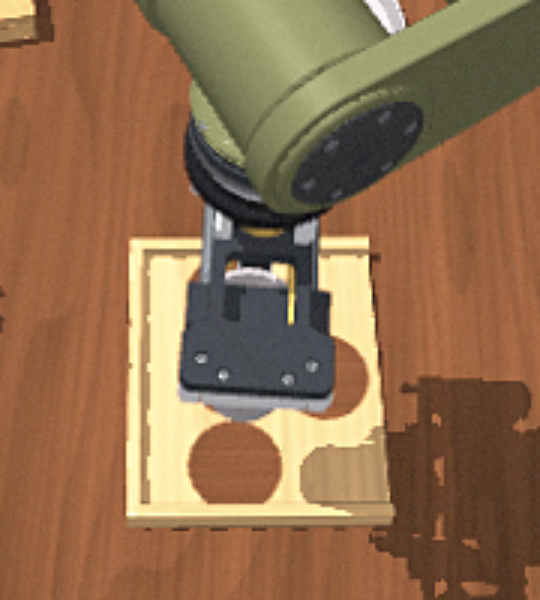

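```bash
python3 -m jog '[{"grip":0.4,"tx":0,"ty":0,"tz":-0.5,"turn":0},{"grip":0.4,"tx":0,"ty":0,"tz":-1.3,"turn":0},{"grip":0.4,"tx":0,"ty":-0.1,"tz":-2.3,"turn":0},{"grip":0.4,"tx":0,"ty":-0.1,"tz":-3.3,"turn":0},{"grip":0.4,"tx":0,"ty":-0.2,"tz":-4.3,"turn":0},{"grip":0.4,"tx":0,"ty":-0.2,"tz":-5.3,"turn":0},{"grip":0.4,"tx":0,"ty":-0.3,"tz":-6.3,"turn":0},{"grip":0.4,"tx":0,"ty":-0.3,"tz":-7.3,"turn":0},{"grip":0.4,"tx":0,"ty":-0.4,"tz":-8.3,"turn":0},{"grip":0.4,"tx":0,"ty":-0.4,"tz":-9.3,"turn":0},{"grip":0.4,"tx":0,"ty":-0.5,"tz":-10.3,"turn":0},{"grip":0.4,"tx":0,"ty":-0.6,"tz":-11.3,"turn":0}]'
python3 -m jog '[{"grip":0.4,"tx":0,"ty":0,"tz":-1,"turn":0},{"grip":0.4,"tx":0,"ty":0,"tz":-2,"turn":0},{"grip":0.4,"tx":0,"ty":0,"tz":-3,"turn":0},{"grip":0.4,"tx":0,"ty":0,"tz":-4,"turn":0},{"grip":0.4,"tx":0,"ty":0,"tz":-5,"turn":0},{"grip":0.4,"tx":0,"ty":0,"tz":-5.3,"turn":0},{"grip":0.4,"tx":0,"ty":0,"tz":-5.3,"turn":0},{"grip":0.4,"tx":0,"ty":0,"tz":-5.3,"turn":0},{"grip":0.4,"tx":0,"ty":0,"tz":-5.3,"turn":0}]'
python3 -c "
from h import *
R=go((562,-290,47))"
```

```text
clock: 18.7
eef_pos: [559.8, -78.7, 171.7]
eef_rot: [1.378, 1.567, 2.947]
wrist_force: [1.0, 0.4, -0.7]
finger_gap: 57.5
clock: 19.45
eef_pos: [560.5, -287.4, 172.9]
eef_rot: [0.929, 1.569, 2.498]
wrist_force: [0.1, -0.7, -1.4]
finger_gap: 57.3
tcp [ 560.5 -287.4  172.9] gap 57.3 t 19.45 F [ 0.1 -0.7 -1.4] x [-0.002  0.001 -1.   ] jaw [0.001 1.    0.001] j6 -2.1
(562, -290, 47) [ 3.15 -0.04 -0.07]
```

```bash
python3 -m jog '[{"grip":0.4,"tx":0.7,"ty":-0.04,"tz":-0.06,"turn":0},{"grip":0.4,"tx":1.5,"ty":-0.04,"tz":-0.06,"turn":0},{"grip":0.4,"tx":2.3,"ty":-0.04,"tz":-0.06,"turn":0},{"grip":0.4,"tx":2.8,"ty":-0.04,"tz":-0.06,"turn":0},{"grip":0.4,"tx":3,"ty":-0.04,"tz":-0.06,"turn":0},{"grip":0.4,"tx":3.1,"ty":-0.04,"tz":-0.06,"turn":0},{"grip":0.4,"tx":3.15,"ty":-0.04,"tz":-0.06,"turn":0},{"grip":0.4,"tx":3.15,"ty":-0.04,"tz":-0.06,"turn":0},{"grip":0.4,"tx":3.15,"ty":-0.04,"tz":-0.06,"turn":0},{"grip":0.4,"tx":3.15,"ty":-0.04,"tz":-0.06,"turn":0}]'
python3 -m jog '[{"grip":0.4,"tx":0.01,"ty":0,"tz":0,"turn":0},{"grip":1,"tx":0.01,"ty":0,"tz":0,"turn":0},{"grip":1,"tx":0.01,"ty":0,"tz":0,"turn":0},{"grip":1,"tx":0,"ty":0,"tz":0,"turn":0},{"grip":1,"tx":0,"ty":0,"tz":0,"turn":0},{"grip":1,"tx":0,"ty":0,"tz":0,"turn":0},{"grip":1,"tx":-0.5,"ty":0,"tz":0,"turn":0},{"grip":1,"tx":-1,"ty":0,"tz":0,"turn":0},{"grip":1,"tx":-2,"ty":0,"tz":0,"turn":0},{"grip":1,"tx":-3.15,"ty":0,"tz":0,"turn":0}]'
python3 -c "
from h import *
R=go((542,312.5,174))"
```

```text
clock: 20.28
eef_pos: [562.7, -291.5, 49.4]
eef_rot: [-2.106, 1.569, -0.537]
wrist_force: [-0.1, -0.8, -1.7]
finger_gap: 57.5
clock: 21.12
eef_pos: [561.5, -290.8, 170.0]
eef_rot: [1.029, 1.568, 2.598]
wrist_force: [0.5, 0.2, -0.1]
finger_gap: 94.1
tcp [ 561.5 -290.8  170. ] gap 94.1 t 21.12 F [ 0.5  0.2 -0.1] x [-0.002  0.002 -1.   ] jaw [0.002 1.    0.001] j6 -2.1
(542, 312.5, 174) [-0.08  0.52 15.08]
```

```bash
python3 -m jog '[{"grip":1,"tx":0,"ty":0,"tz":1,"turn":0},{"grip":1,"tx":0,"ty":0,"tz":2,"turn":0},{"grip":1,"tx":0,"ty":0.1,"tz":3,"turn":0},{"grip":1,"tx":0,"ty":0.1,"tz":4,"turn":0},{"grip":1,"tx":0,"ty":0.2,"tz":5,"turn":0},{"grip":1,"tx":0,"ty":0.2,"tz":6,"turn":0},{"grip":1,"tx":0,"ty":0.3,"tz":7,"turn":0},{"grip":1,"tx":0,"ty":0.3,"tz":8,"turn":0},{"grip":1,"tx":0,"ty":0.4,"tz":9,"turn":0},{"grip":1,"tx":0,"ty":0.4,"tz":10,"turn":0},{"grip":1,"tx":0,"ty":0.5,"tz":11,"turn":0},{"grip":1,"tx":0,"ty":0.5,"tz":12,"turn":0}]'
python3 -m jog '[{"grip":1,"tx":0,"ty":0,"tz":1,"turn":0},{"grip":1,"tx":0,"ty":0,"tz":2,"turn":0},{"grip":1,"tx":0,"ty":0,"tz":3.05,"turn":0},{"grip":1,"tx":0.5,"ty":0,"tz":3.05,"turn":0},{"grip":1,"tx":1,"ty":0,"tz":3.05,"turn":0},{"grip":1,"tx":1.5,"ty":0,"tz":3.05,"turn":0},{"grip":1,"tx":1.5,"ty":0,"tz":3.05,"turn":0}]'
python3 -c "
from h import *
R=go((542,312.5,11));c=shot('side','x.png');t=manip.camera('top');cv2.imwrite('pics/s9.png',np.hstack([cv2.resize(i[:,:,::-1],(400,400)) for i in (c['image'][60:220,300:460],t['image'][230:350,400:520])]))"
```

```text
clock: 22.12
eef_pos: [542.5, 190.8, 170.1]
eef_rot: [-1.302, 1.57, 0.267]
wrist_force: [1.2, -0.4, -0.1]
finger_gap: 94.2
clock: 22.7
eef_pos: [541.6, 310.2, 105.7]
eef_rot: [2.034, 1.565, -2.68]
wrist_force: [-0.4, -0.8, -0.5]
finger_gap: 94.2
tcp [541.6 310.2 105.7] gap 94.2 t 22.7 F [-0.4 -0.8 -0.5] x [-0.005 -0.003 -1.   ] jaw [ 0.001  1.    -0.003] j6 -1.11
(542, 312.5, 11) [ 2.37 -0.02  0.06]
```

View pics/s9.png

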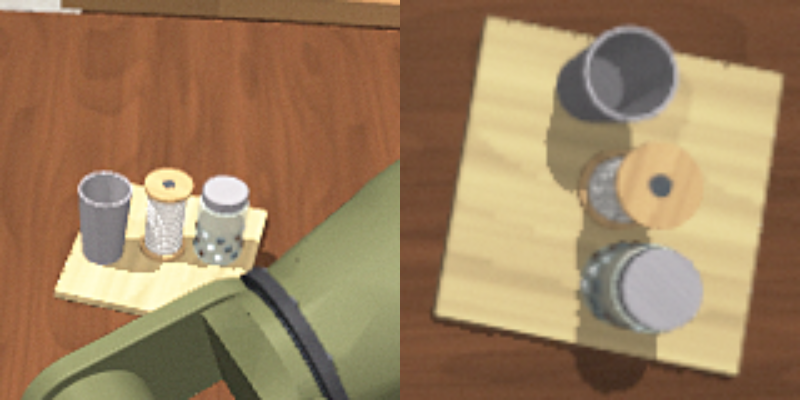

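```bash
python3 -m jog '[{"grip":1,"tx":0.7,"ty":0,"tz":0.03,"turn":0},{"grip":1,"tx":1.4,"ty":0,"tz":0.03,"turn":0},{"grip":1,"tx":2,"ty":0,"tz":0.03,"turn":0},{"grip":1,"tx":2.3,"ty":0,"tz":0.03,"turn":0},{"grip":1,"tx":2.3,"ty":0,"tz":0.03,"turn":0},{"grip":1,"tx":2.3,"ty":0,"tz":0.03,"turn":0},{"grip":1,"tx":2.3,"ty":0,"tz":0.03,"turn":0}]'
python3 -c "
from h import *
t=manip.camera('top')
print('tumbler',world(t,[(469,251.9)],102),'spool',world(t,[(478,285.8)],102),'jar',world(t,[(478.3,317)],100))
R=go((542,312.5,11))"
```

```text
clock: 23.38
eef_pos: [544.5, 312.5, 20.1]
eef_rot: [-1.107, 1.568, 0.462]
wrist_force: [0.1, -0.1, 0.2]
finger_gap: 93.9
tumbler [[ 561.58214339 -291.85880649]] spool [[ 493.70303491 -305.68654658]] jar [[ 432.48570506 -303.23120955]]
tcp [544.5 312.5  20. ] gap 93.5 t 23.43 F [ 0.5 -0.1  0.6] x [ 0.003  0.001 -1.   ] jaw [0.002 1.    0.001] j6 -1.11
(542, 312.5, 11) [0.22 0.06 0.  ]
```

```bash
python3 -m jog '[{"grip":1,"tx":0.1,"ty":0.05,"tz":0,"turn":0},{"grip":1,"tx":0.18,"ty":0.05,"tz":0,"turn":0},{"grip":1,"tx":0.18,"ty":0.05,"tz":0,"turn":0},{"grip":1,"tx":0.18,"ty":0.05,"tz":0,"turn":0},{"grip":1,"tx":0.18,"ty":0.05,"tz":0,"turn":0}]'
python3 -m jog '[{"grip":0.35,"tx":0,"ty":0,"tz":0,"turn":0},{"grip":0.35,"tx":0,"ty":0,"tz":0,"turn":0},{"grip":0.35,"tx":0,"ty":0,"tz":0,"turn":0},{"grip":0.35,"tx":0,"ty":0,"tz":0,"turn":0},{"grip":0.35,"tx":0,"ty":0,"tz":0,"turn":0},{"grip":0.35,"tx":0,"ty":0,"tz":0,"turn":0},{"grip":0.35,"tx":0,"ty":0,"tz":0,"turn":0},{"grip":0.35,"tx":0,"ty":0,"tz":0,"turn":0},{"grip":0.35,"tx":0,"ty":0,"tz":0,"turn":0},{"grip":0.35,"tx":0,"ty":0,"tz":0,"turn":0},{"grip":0.35,"tx":0,"ty":0,"tz":0,"turn":0},{"grip":0.35,"tx":0,"ty":0,"tz":0,"turn":0}]' 15
python3 -m jog '[{"grip":0.35,"tx":-0.2,"ty":0,"tz":0,"turn":0},{"grip":0.35,"tx":-0.8,"ty":0,"tz":0,"turn":0},{"grip":0.35,"tx":-1.6,"ty":0,"tz":0,"turn":0},{"grip":0.35,"tx":-2,"ty":0,"tz":0,"turn":0},{"grip":0.35,"tx":-2,"ty":0,"tz":0,"turn":0},{"grip":0.35,"tx":-2,"ty":0,"tz":0,"turn":0},{"grip":0.35,"tx":-2,"ty":0,"tz":0,"turn":0}]'
python3 -c "
from h import *
R=go((497.5,17,90))"
```

```text
clock: 23.85
eef_pos: [541.5, 312.0, 10.7]
eef_rot: [-1.071, 1.571, 0.497]
wrist_force: [0.0, 0.6, 0.7]
finger_gap: 93.8
clock: 24.85
eef_pos: [541.4, 311.9, 10.6]
eef_rot: [2.278, 1.571, -2.436]
wrist_force: [0.6, -0.1, -0.4]
finger_gap: 33.0
clock: 25.43
eef_pos: [540.9, 311.8, 89.7]
eef_rot: [2.037, 1.569, -2.678]
wrist_force: [-0.2, -0.2, -0.4]
finger_gap: 33.1
tcp [540.9 311.8  89.7] gap 33.1 t 25.43 F [-0.2 -0.2 -0.4] x [-0.001 -0.001 -1.   ] jaw [ 0.002  1.    -0.001] j6 -1.1
(497.5, 17, 90) [-0.    1.07 -7.37]
```

```bash
python3 -c "
from h import *
c=shot('side','x.png');t=manip.camera('top');cv2.imwrite('pics/s10.png',np.hstack([cv2.resize(i[:,:,::-1],(400,400)) for i in (c['image'][280:440,260:420],t['image'][225:345,120:240])]))"
```

```text
(no output)
```

View pics/s10.png

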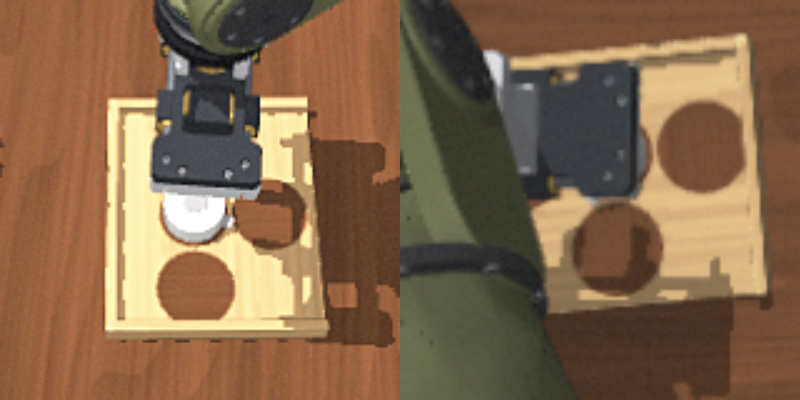

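```bash
python3 -m jog '[{"grip":1,"tx":0,"ty":0,"tz":-1,"turn":0},{"grip":1,"tx":0,"ty":0,"tz":-2,"turn":0},{"grip":1,"tx":0,"ty":0,"tz":-3,"turn":0},{"grip":1,"tx":0,"ty":0,"tz":-3,"turn":0},{"grip":1,"tx":0,"ty":0,"tz":-3,"turn":0},{"grip":1,"tx":0,"ty":0,"tz":-3,"turn":0},{"grip":1,"tx":0,"ty":0,"tz":-3,"turn":0},{"grip":1,"tx":0,"ty":0,"tz":-3,"turn":0},{"grip":1,"tx":0,"ty":0,"tz":-3,"turn":0},{"grip":1,"tx":0,"ty":0,"tz":-3,"turn":0}]'
python3 -c "
from h import *
c=shot('side','x.png');t=manip.camera('top');th=np.linspace(0,6.3,60);o=[]
for k,r0,c0 in ((c,320,290),(t,230,130)):
  im=cv2.resize(k['image'][r0:r0+90,c0:c0+90,::-1],None,fx=4.4,fy=4.4,interpolation=cv2.INTER_CUBIC)
  p=pix(k,np.c_[542+25*np.cos(th),312.5+25*np.sin(th),0*th+32]); cv2.polylines(im,[((p-[c0,r0])*4.4).astype(int).reshape(-1,1,2)],True,(0,0,255),1);o.append(im)
cv2.imwrite('pics/s11.png',np.hstack(o)); go((542,312.5,12))"
```

```text
clock: 26.37
eef_pos: [541.0, 192.6, 90.4]
eef_rot: [1.765, 1.571, -2.948]
wrist_force: [0.3, 0.5, -0.3]
finger_gap: 93.3
tcp [541.1 192.3  90.5] gap 93.7 t 26.47 F [0.5 0.  0.8] x [-0. -0. -1.] jaw [ 0.001  1.    -0.   ] j6 -1.29
(542, 312.5, 12) [ 1.96 -0.02  3.  ]
```

View pics/s11.png

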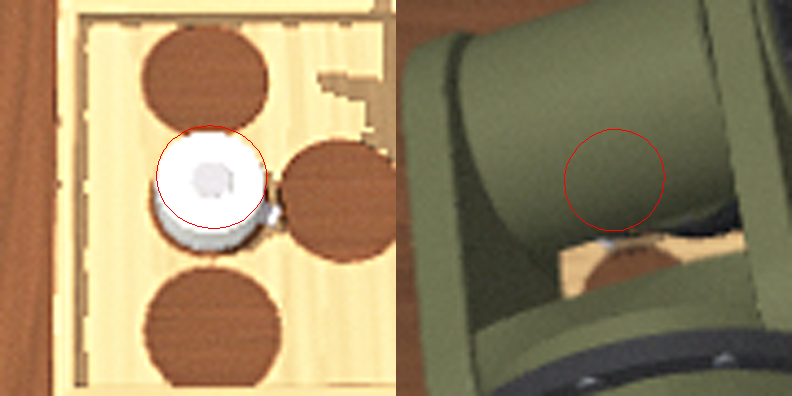

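```bash
python3 -c "
from h import *
c=manip.camera('side')
for y in (-277,-265):
  for z in (30,50,60,70,80): print(y,z,pix(c,[[496.5,y,z]]).round(1))
print(manip.__dict__.keys() if hasattr(manip,'__dict__') else '',[a for a in dir(manip) if a[0]!='_'])
im=c['image'][:,:,::-1]; cv2.imwrite('pics/s12.png',cv2.resize(im[220:380,290:450],None,fx=3.7,fy=3.7,interpolation=cv2.INTER_CUBIC))
for z in (80,90,110,120,130): print(z, pix(c,[[541,192+59,z],[541,192-47,z]]).round(1).tolist())"
```

```text
-277 30 [[364.6 160.3]]
-277 50 [[365.2 154.9]]
-277 60 [[365.4 152.1]]
-277 70 [[365.7 149.3]]
-277 80 [[366.  146.4]]
-265 30 [[364.6 163.3]]
-265 50 [[365.1 157.8]]
-265 60 [[365.4 155.1]]
-265 70 [[365.7 152.2]]
-265 80 [[366.  149.4]]
dict_keys([]) ['Unreachable', 'camera', 'read_state', 'sign_off', 'tcp_to_grasp']
80 [[341.0, 321.4], [343.2, 277.1]]
90 [[341.2, 319.0], [343.4, 274.5]]
110 [[341.6, 314.0], [343.8, 269.1]]
120 [[341.9, 311.4], [344.1, 266.3]]
130 [[342.1, 308.8], [344.3, 263.5]]
```

View pics/s12.png

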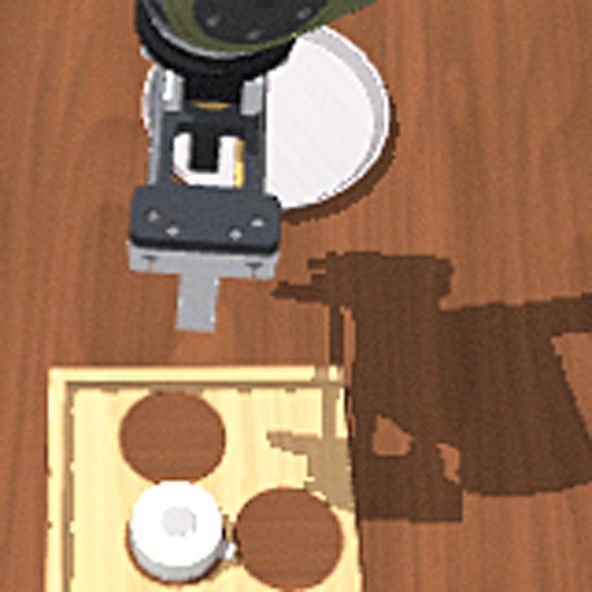

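```bash
python3 -m jog '[{"grip":1,"tx":0,"ty":-0.05,"tz":1,"turn":0},{"grip":1,"tx":0,"ty":-0.1,"tz":2,"turn":0},{"grip":1,"tx":0,"ty":-0.1,"tz":3,"turn":0},{"grip":1,"tx":0,"ty":-0.1,"tz":3,"turn":0},{"grip":1,"tx":0.7,"ty":-0.1,"tz":3,"turn":0},{"grip":1,"tx":1.4,"ty":-0.1,"tz":3,"turn":0},{"grip":1,"tx":2,"ty":-0.1,"tz":3,"turn":0},{"grip":1,"tx":2.2,"ty":-0.1,"tz":3,"turn":0},{"grip":1,"tx":2.4,"ty":-0.1,"tz":3,"turn":0},{"grip":1,"tx":2.5,"ty":-0.1,"tz":3,"turn":0},{"grip":1,"tx":2.6,"ty":-0.1,"tz":3,"turn":0},{"grip":1,"tx":2.6,"ty":-0.1,"tz":3,"turn":0}]'
python3 -c "
from h import *
go((545,312.5,-22))"
```

```text
clock: 27.52
eef_pos: [545.7, 312.0, -13.0]
eef_rot: [-1.161, 1.57, 0.408]
wrist_force: [-0.1, 0.3, -0.2]
finger_gap: 94.0
tcp [545.7 312.  -13. ] gap 94.0 t 27.52 F [-0.1  0.3 -0.2] x [ 0.001  0.    -1.   ] jaw [0.002 1.    0.   ] j6 -1.11
(545, 312.5, -22) [0.22 0.02 0.01]
```

```bash
python3 -m jog '[{"grip":1,"tx":0.08,"ty":0,"tz":0,"turn":0},{"grip":1,"tx":0.14,"ty":0,"tz":0,"turn":0},{"grip":1,"tx":0.2,"ty":0,"tz":0,"turn":0},{"grip":1,"tx":0.2,"ty":0,"tz":0,"turn":0},{"grip":1,"tx":0.2,"ty":0,"tz":0,"turn":0}]'
python3 -m jog '[{"grip":0.4,"tx":0,"ty":0,"tz":0,"turn":0},{"grip":0.4,"tx":0,"ty":0,"tz":0,"turn":0},{"grip":0.4,"tx":0,"ty":0,"tz":0,"turn":0},{"grip":0.4,"tx":0,"ty":0,"tz":0,"turn":0},{"grip":0.4,"tx":0,"ty":0,"tz":0,"turn":0},{"grip":0.4,"tx":0,"ty":0,"tz":0,"turn":0},{"grip":0.4,"tx":0,"ty":0,"tz":0,"turn":0},{"grip":0.4,"tx":0,"ty":0,"tz":0,"turn":0},{"grip":0.4,"tx":0,"ty":0,"tz":0,"turn":0},{"grip":0.4,"tx":0,"ty":0,"tz":0,"turn":0}]' 15
```

```text
clock: 27.93
eef_pos: [545.6, 312.1, -21.1]
eef_rot: [-1.161, 1.57, 0.408]
wrist_force: [-0.2, -0.3, 4.0]
finger_gap: 93.8
clock: 28.77
eef_pos: [545.7, 312.1, -21.1]
eef_rot: [-1.098, 1.57, 0.471]
wrist_force: [0.0, -0.6, 5.9]
finger_gap: 49.7
```

```bash
python3 -m jog '[{"grip":0.4,"tx":-0.2,"ty":0,"tz":0,"turn":0},{"grip":0.4,"tx":-0.8,"ty":0,"tz":0,"turn":0},{"grip":0.4,"tx":-1.6,"ty":0,"tz":0,"turn":0},{"grip":0.4,"tx":-2,"ty":0.1,"tz":-0.5,"turn":0},{"grip":0.4,"tx":-2,"ty":0.3,"tz":-1.3,"turn":0},{"grip":0.4,"tx":-2,"ty":0.5,"tz":-2.3,"turn":0},{"grip":0.4,"tx":-2,"ty":0.7,"tz":-3.3,"turn":0},{"grip":0.4,"tx":-2,"ty":0.9,"tz":-4.3,"turn":0},{"grip":0.4,"tx":-2,"ty":1.1,"tz":-5.3,"turn":0},{"grip":0.4,"tx":-2,"ty":1.1,"tz":-6.3,"turn":0},{"grip":0.4,"tx":-2,"ty":1.1,"tz":-7.1,"turn":0},{"grip":0.4,"tx":-2,"ty":1.1,"tz":-7.35,"turn":0}]'
python3 -m jog '[{"grip":0.4,"tx":0,"ty":0,"tz":0,"turn":0},{"grip":0.4,"tx":0,"ty":0,"tz":0,"turn":0},{"grip":0.4,"tx":0,"ty":0,"tz":0,"turn":0}]'
python3 -c "
from h import *
go((501,17,-25));shot('side','d.png');c=manip.camera('side');im=c['image'][200:300,310:410].astype(int);m=(im.min(2)>225).astype(np.uint8);n,l,s,ce=cv2.connectedComponentsWithStats(m);print(s[1:],ce[1:])"
```

```text
clock: 29.77
eef_pos: [500.4, 14.5, 58.9]
eef_rot: [2.96, 1.57, -1.757]
wrist_force: [0.1, 1.1, -0.5]
finger_gap: 49.6
clock: 30.02
eef_pos: [500.8, 19.1, 58.6]
eef_rot: [0.84, 1.571, 2.41]
wrist_force: [0.9, -0.5, 0.4]
finger_gap: 49.8
tcp [500.8  19.1  58.6] gap 49.8 t 30.02 F [ 0.9 -0.5  0.4] x [-0.  0. -1.] jaw [0.001 1.    0.   ] j6 -1.6
(501, 17, -25) [ 2.09 -0.01 -0.05]
[[  65   18    1    1    1]
 [  37   25    2    1    2]
 [  31   27    3    2    3]
 [  35   26    1    1    1]
 [  28   29    2    2    2]
 [  49   29    2    2    3]
 [  22   30   54   46 1570]
 [  60   30    1    2    2]
 [  73   31    3    3    5]
 [  22   35    2    2    2]
 [  79   37    1    1    1]
 [  21   38    1    1    1]
 [  20   40    1    1    1]
 [  19   43    1    2    2]
 [  19   52    1    1    1]
 [  20   55    1    2    2]
 [  21   58    2    2    2]
 [  81   61    1    1    1]
 [  76   63    2    1    2]
 [  73   70    1    1    1]] [[65.         18.        ]
 [37.5        25.        ]
 [32.         27.33333333]
 [35.         26.        ]
 [28.5        29.5       ]
 [49.33333333 29.66666667]
 [45.50636943 53.30573248]
 [60.         30.5       ]
 [74.2        31.8       ]
 [22.5        35.5       ]
 [79.         37.        ]
 [21.         38.        ]
 [20.         40.        ]
 [19.         43.5       ]
 [19.         52.        ]
 [20.         55.5       ]
 [21.5        58.5       ]
 [81.         61.        ]
 [76.5        63.        ]
 [73.         70.        ]]
```

```bash
python3 -m jog '[{"grip":0.4,"tx":0.7,"ty":0,"tz":-0.05,"turn":0},{"grip":0.4,"tx":1.4,"ty":0,"tz":-0.05,"turn":0},{"grip":0.4,"tx":1.8,"ty":0,"tz":-0.05,"turn":0},{"grip":0.4,"tx":2,"ty":0,"tz":-0.05,"turn":0},{"grip":0.4,"tx":2.04,"ty":0,"tz":-0.05,"turn":0},{"grip":0.4,"tx":2.04,"ty":0,"tz":-0.05,"turn":0},{"grip":0.4,"tx":2.04,"ty":0,"tz":-0.05,"turn":0}]'
python3 -m jog '[{"grip":0.85,"tx":0.02,"ty":0,"tz":0,"turn":0},{"grip":0.85,"tx":0.02,"ty":0,"tz":0,"turn":0},{"grip":0.85,"tx":0,"ty":0,"tz":0,"turn":0},{"grip":0.85,"tx":0,"ty":0,"tz":0,"turn":0},{"grip":0.85,"tx":0,"ty":0,"tz":0,"turn":0},{"grip":0.85,"tx":-0.5,"ty":0,"tz":0,"turn":0},{"grip":0.85,"tx":-1.5,"ty":0,"tz":0,"turn":0},{"grip":0.85,"tx":-2.5,"ty":0,"tz":0,"turn":0},{"grip":0.85,"tx":-3.5,"ty":0,"tz":0,"turn":0},{"grip":1,"tx":-4.5,"ty":0,"tz":0,"turn":0},{"grip":1,"tx":-5,"ty":0,"tz":0,"turn":0},{"grip":1,"tx":-5,"ty":0,"tz":0,"turn":0}]'
python3 -c "
from h import *
go((561.5,-291,174))"
```

```text
clock: 30.7
eef_pos: [501.5, 16.3, -22.0]
eef_rot: [-1.605, 1.569, -0.035]
wrist_force: [0.9, 0.5, 0.2]
finger_gap: 49.4
clock: 31.7
eef_pos: [502.6, 16.0, 182.0]
eef_rot: [-1.612, 1.563, -0.043]
wrist_force: [0.9, 0.2, -0.5]
finger_gap: 93.2
tcp [502.6  16.  182. ] gap 93.2 t 31.7 F [ 0.9  0.2 -0.5] x [ 0.008 -0.    -1.   ] jaw [ 0.002  1.    -0.   ] j6 -1.61
(561.5, -291, 174) [ 0.21 -1.48 -7.67]
```

```bash
python3 -m jog '[{"grip":1,"tx":0.1,"ty":-0.2,"tz":-1,"turn":0},{"grip":1,"tx":0.1,"ty":-0.4,"tz":-2,"turn":0},{"grip":1,"tx":0.1,"ty":-0.6,"tz":-3,"turn":0},{"grip":1,"tx":0.1,"ty":-0.8,"tz":-4,"turn":0},{"grip":1,"tx":0.1,"ty":-1,"tz":-5,"turn":0},{"grip":1,"tx":0.1,"ty":-1.2,"tz":-6,"turn":0},{"grip":1,"tx":0.1,"ty":-1.4,"tz":-7,"turn":0},{"grip":1,"tx":0.1,"ty":-1.48,"tz":-7.67,"turn":0},{"grip":1,"tx":0.1,"ty":-1.48,"tz":-7.67,"turn":0},{"grip":1,"tx":0.1,"ty":-1.48,"tz":-7.67,"turn":0},{"grip":1,"tx":0.1,"ty":-1.48,"tz":-7.67,"turn":0}]'
python3 -c "
from h import *
go((562,-291,32))
a=cv2.imread('pics/side0.png').astype(int);c=shot('side','d2.png');b=c['image'][:,:,::-1].astype(int)
d=np.abs(a-b).max(2)[215:290,320:405];m=cv2.morphologyEx((d>22).astype(np.uint8),cv2.MORPH_OPEN,np.ones((2,2)));ys,xs=np.nonzero(m);print(len(xs),xs.min()+320,xs.max()+320,ys.min()+215,ys.max()+215)
th=np.linspace(0,6.3,60)
for z in (4,28): p=pix(c,np.c_[501+25*np.cos(th),16+25*np.sin(th),0*th+z]);print(z,p.min(0),p.max(0))
for r in m[::2,::2]: print(''.join('.#'[v] for v in r))
"
```

```text
clock: 32.62
eef_pos: [559.2, -290.2, 172.1]
eef_rot: [0.91, 1.569, 2.479]
wrist_force: [0.5, 0.6, 0.3]
finger_gap: 93.8
tcp [ 559.2 -290.2  172.1] gap 93.8 t 32.62 F [0.5 0.6 0.3] x [-0.001  0.001 -1.   ] jaw [0.002 1.    0.001] j6 -2.11
(562, -291, 32) [ 3.5  -0.07 -0.02]
184 353 377 243 260
4 [350.15544197 242.87959738] [370.91396639 259.52373602]
28 [350.72268513 236.75589396] [371.82490382 253.5118602 ]
...........................................
...........................................
...........................................
...........................................
...........................................
...........................................
...........................................
...........................................
...........................................
...........................................
...........................................
...........................................
...........................................
...........................................
..................#........................
..................##........
[... 283 characters left out ...]
................########................
...........................................
...........................................
...........................................
...........................................
...........................................
...........................................
...........................................
...........................................
...........................................
...........................................
...........................................
...........................................
...........................................
...........................................
...........................................
```

```bash
python3 -m jog '[{"grip":1,"tx":0.7,"ty":-0.05,"tz":-0.02,"turn":0},{"grip":1,"tx":1.5,"ty":-0.05,"tz":-0.02,"turn":0},{"grip":1,"tx":2.3,"ty":-0.05,"tz":-0.02,"turn":0},{"grip":1,"tx":3,"ty":-0.05,"tz":-0.02,"turn":0},{"grip":1,"tx":3.4,"ty":-0.05,"tz":-0.02,"turn":0},{"grip":1,"tx":3.4,"ty":-0.05,"tz":-0.02,"turn":0},{"grip":1,"tx":3.4,"ty":-0.05,"tz":-0.02,"turn":0},{"grip":0.4,"tx":3.4,"ty":-0.05,"tz":-0.02,"turn":0},{"grip":0.4,"tx":3.4,"ty":-0.05,"tz":-0.02,"turn":0},{"grip":0.4,"tx":3.4,"ty":-0.05,"tz":-0.02,"turn":0},{"grip":0.4,"tx":3.4,"ty":-0.05,"tz":-0.02,"turn":0},{"grip":0.4,"tx":3.4,"ty":-0.05,"tz":-0.02,"turn":0}]' 20
python3 -m jog '[{"grip":0.4,"tx":0,"ty":0,"tz":0,"turn":0},{"grip":0.4,"tx":0,"ty":0,"tz":0,"turn":0},{"grip":0.4,"tx":0,"ty":0,"tz":0,"turn":0},{"grip":0.4,"tx":0,"ty":0,"tz":0,"turn":0},{"grip":0.4,"tx":0,"ty":0,"tz":0,"turn":0},{"grip":0.4,"tx":0,"ty":0,"tz":0,"turn":0}]'
python3 -m jog '[{"grip":0.4,"tx":-0.2,"ty":0,"tz":0,"turn":0},{"grip":0.4,"tx":-1,"ty":0,"tz":0,"turn":0},{"grip":0.4,"tx":-2,"ty":0,"tz":0,"turn":0},{"grip":0.4,"tx":-3,"ty":0,"tz":0,"turn":0},{"grip":0.4,"tx":-3.4,"ty":0,"tz":0,"turn":0},{"grip":0.4,"tx":-3.4,"ty":0,"tz":0,"turn":0},{"grip":0.4,"tx":-3.4,"ty":0,"tz":0,"turn":0}]'
python3 -c "
from h import *
go((537.7,375,172))"
```

```text
clock: 33.67
eef_pos: [561.6, -291.8, 37.6]
eef_rot: [-2.121, 1.57, -0.552]
wrist_force: [-0.4, 0.3, 0.2]
finger_gap: 64.2
clock: 34.17
eef_pos: [561.6, -291.7, 37.3]
eef_rot: [-1.882, 1.57, -0.313]
wrist_force: [0.1, 2.1, 4.3]
finger_gap: 57.5
clock: 34.75
eef_pos: [561.3, -291.7, 173.0]
eef_rot: [-2.452, 1.57, -0.883]
wrist_force: [-0.2, -0.6, -2.5]
finger_gap: 57.6
tcp [ 561.3 -291.7  173. ] gap 57.6 t 34.75 F [-0.2 -0.6 -2.5] x [ 0. -0. -1.] jaw [ 0.002  1.    -0.   ] j6 -2.11
(537.7, 375, 172) [ 0.02  0.62 16.67]
```

```bash
python3 -m jog '[{"grip":0.4,"tx":0,"ty":0,"tz":0.5,"turn":0},{"grip":0.4,"tx":0,"ty":0,"tz":1.3,"turn":0},{"grip":0.4,"tx":0,"ty":0.1,"tz":2.3,"turn":0},{"grip":0.4,"tx":0,"ty":0.1,"tz":3.3,"turn":0},{"grip":0.4,"tx":0,"ty":0.2,"tz":4.3,"turn":0},{"grip":0.4,"tx":0,"ty":0.2,"tz":5.3,"turn":0},{"grip":0.4,"tx":0,"ty":0.3,"tz":6.3,"turn":0},{"grip":0.4,"tx":0,"ty":0.3,"tz":7.3,"turn":0},{"grip":0.4,"tx":0,"ty":0.4,"tz":8.3,"turn":0},{"grip":0.4,"tx":0,"ty":0.5,"tz":9.3,"turn":0},{"grip":0.4,"tx":0,"ty":0.6,"tz":10.3,"turn":0},{"grip":0.4,"tx":0,"ty":0.62,"tz":11.3,"turn":0}]'
python3 -m jog '[{"grip":0.4,"tx":0,"ty":0,"tz":1,"turn":0},{"grip":0.4,"tx":0,"ty":0,"tz":2,"turn":0},{"grip":0.4,"tx":0,"ty":0,"tz":3,"turn":0},{"grip":0.4,"tx":0,"ty":0,"tz":4,"turn":0},{"grip":0.4,"tx":0,"ty":0,"tz":5,"turn":0},{"grip":0.4,"tx":0,"ty":0,"tz":5.35,"turn":0},{"grip":0.4,"tx":0,"ty":0,"tz":5.35,"turn":0},{"grip":0.4,"tx":0,"ty":0,"tz":5.35,"turn":0},{"grip":0.4,"tx":0,"ty":0,"tz":5.35,"turn":0}]'
python3 -c "
from h import *
go((537,375,34.5))"
```

```text
clock: 35.75
eef_pos: [535.8, 162.0, 170.8]
eef_rot: [1.83, 1.567, -2.885]
wrist_force: [0.9, 0.4, -1.0]
finger_gap: 57.5
clock: 36.5
eef_pos: [537.7, 373.3, 171.4]
eef_rot: [2.231, 1.568, -2.484]
wrist_force: [-0.5, -0.9, -1.7]
finger_gap: 57.7
tcp [537.7 373.3 171.4] gap 57.7 t 36.5 F [-0.5 -0.9 -1.7] x [-0.002 -0.002 -1.   ] jaw [ 0.003  1.    -0.002] j6 -1.02
(537, 375, 34.5) [3.42 0.01 0.05]
```

```bash
python3 -m jog '[{"grip":0.4,"tx":0.7,"ty":0,"tz":0.03,"turn":0},{"grip":0.4,"tx":1.5,"ty":0,"tz":0.03,"turn":0},{"grip":0.4,"tx":2.3,"ty":0,"tz":0.03,"turn":0},{"grip":0.4,"tx":3,"ty":0,"tz":0.03,"turn":0},{"grip":0.4,"tx":3.3,"ty":0,"tz":0.03,"turn":0},{"grip":0.4,"tx":3.4,"ty":0,"tz":0.03,"turn":0},{"grip":0.4,"tx":3.4,"ty":0,"tz":0.03,"turn":0},{"grip":0.4,"tx":3.4,"ty":0,"tz":0.03,"turn":0},{"grip":0.4,"tx":3.4,"ty":0,"tz":0.03,"turn":0}]'
python3 -c "
from h import *
go((537,375,33.8))"
```

```text
clock: 37.25
eef_pos: [538.9, 375.9, 39.1]
eef_rot: [-1.028, 1.568, 0.541]
wrist_force: [0.4, -1.2, -1.8]
finger_gap: 57.7
tcp [538.9 375.9  39.1] gap 57.7 t 37.25 F [ 0.4 -1.2 -1.8] x [ 0.003  0.002 -1.   ] jaw [0.002 1.    0.002] j6 -1.02
(537, 375, 33.8) [ 0.13  0.05 -0.02]
```

```bash
python3 -m jog '[{"grip":0.4,"tx":0.06,"ty":0.04,"tz":-0.02,"turn":0},{"grip":0.4,"tx":0.12,"ty":0.04,"tz":-0.02,"turn":0},{"grip":0.4,"tx":0.12,"ty":0.04,"tz":-0.02,"turn":0},{"grip":0.4,"tx":0.12,"ty":0.04,"tz":-0.02,"turn":0}]'
python3 -m jog '[{"grip":1,"tx":0,"ty":0,"tz":0,"turn":0},{"grip":1,"tx":0,"ty":0,"tz":0,"turn":0},{"grip":1,"tx":0,"ty":0,"tz":0,"turn":0},{"grip":1,"tx":0,"ty":0,"tz":0,"turn":0},{"grip":1,"tx":0,"ty":0,"tz":0,"turn":0},{"grip":1,"tx":0,"ty":0,"tz":0,"turn":0},{"grip":1,"tx":-0.5,"ty":0,"tz":0,"turn":0},{"grip":1,"tx":-1.3,"ty":0,"tz":0,"turn":0},{"grip":1,"tx":-2.3,"ty":0,"tz":0,"turn":0},{"grip":1,"tx":-3.4,"ty":0,"tz":0,"turn":0},{"grip":1,"tx":-3.4,"ty":0,"tz":0,"turn":0}]'
python3 -c "
from h import *
go((495,-304.5,172))"
```

```text
clock: 37.58
eef_pos: [536.7, 375.3, 33.1]
eef_rot: [-0.905, 1.569, 0.664]
wrist_force: [-0.2, 1.0, 3.9]
finger_gap: 57.5
clock: 38.5
eef_pos: [538.5, 376.2, 177.0]
eef_rot: [-1.013, 1.559, 0.555]
wrist_force: [0.2, -0.1, 1.5]
finger_gap: 93.9
tcp [538.5 376.2 177. ] gap 93.9 t 38.5 F [ 0.2 -0.1  1.5] x [ 0.01   0.006 -1.   ] jaw [0.002 1.    0.006] j6 -1.01
(495, -304.5, 172) [ 1.000e-02  1.060e+00 -1.702e+01]
```

```bash
python3 -m jog '[{"grip":1,"tx":0,"ty":0,"tz":-1,"turn":0},{"grip":1,"tx":0,"ty":0.1,"tz":-2,"turn":0},{"grip":1,"tx":0,"ty":0.2,"tz":-3,"turn":0},{"grip":1,"tx":0,"ty":0.3,"tz":-4,"turn":0},{"grip":1,"tx":0,"ty":0.4,"tz":-5,"turn":0},{"grip":1,"tx":0,"ty":0.5,"tz":-6,"turn":0},{"grip":1,"tx":0,"ty":0.6,"tz":-7,"turn":0},{"grip":1,"tx":0,"ty":0.7,"tz":-8,"turn":0},{"grip":1,"tx":0,"ty":0.8,"tz":-9,"turn":0},{"grip":1,"tx":0,"ty":0.9,"tz":-10,"turn":0},{"grip":1,"tx":0,"ty":1,"tz":-11,"turn":0},{"grip":1,"tx":0,"ty":1.02,"tz":-12,"turn":0}]'
python3 -m jog '[{"grip":1,"tx":0,"ty":0,"tz":-1,"turn":0},{"grip":1,"tx":0,"ty":0,"tz":-2,"turn":0},{"grip":1,"tx":0,"ty":0,"tz":-3,"turn":0},{"grip":1,"tx":0,"ty":0,"tz":-4,"turn":0},{"grip":1,"tx":0,"ty":0,"tz":-5,"turn":0},{"grip":1,"tx":0,"ty":0,"tz":-5,"turn":0},{"grip":1,"tx":0,"ty":0,"tz":-5,"turn":0},{"grip":1,"tx":0,"ty":0,"tz":-5,"turn":0},{"grip":1,"tx":0,"ty":0,"tz":-5,"turn":0}]'
python3 -c "
from h import *
go((496.5,-304.5,36))"
```

```text
clock: 39.5
eef_pos: [493.8, -107.0, 168.4]
eef_rot: [-1.869, 1.57, -0.3]
wrist_force: [1.2, 0.3, 0.4]
finger_gap: 94.2
clock: 40.25
eef_pos: [494.4, -304.0, 168.3]
eef_rot: [-0.661, 1.571, 0.909]
wrist_force: [-0.2, 0.2, 0.9]
finger_gap: 93.8
tcp [ 494.4 -304.   168.3] gap 93.8 t 40.25 F [-0.2  0.2  0.9] x [ 0.  0. -1.] jaw [0.001 1.    0.   ] j6 -2.18
(496.5, -304.5, 36) [ 3.31 -0.05 -0.01]
```

```bash
python3 -m jog '[{"grip":1,"tx":0.7,"ty":-0.03,"tz":0,"turn":0},{"grip":1,"tx":1.5,"ty":-0.03,"tz":0,"turn":0},{"grip":1,"tx":2.3,"ty":-0.03,"tz":0,"turn":0},{"grip":1,"tx":3,"ty":-0.03,"tz":0,"turn":0},{"grip":1,"tx":3.3,"ty":-0.03,"tz":0,"turn":0},{"grip":1,"tx":3.3,"ty":-0.03,"tz":0,"turn":0},{"grip":1,"tx":3.3,"ty":-0.03,"tz":0,"turn":0},{"grip":0.4,"tx":3.3,"ty":-0.03,"tz":0,"turn":0},{"grip":0.4,"tx":3.3,"ty":-0.03,"tz":0,"turn":0},{"grip":0.4,"tx":3.3,"ty":-0.03,"tz":0,"turn":0},{"grip":0.4,"tx":3.3,"ty":-0.03,"tz":0,"turn":0},{"grip":0.4,"tx":3.3,"ty":-0.03,"tz":0,"turn":0}]' 25
python3 -m jog '[{"grip":0.4,"tx":0,"ty":0,"tz":0,"turn":0},{"grip":0.4,"tx":0,"ty":0,"tz":0,"turn":0},{"grip":0.4,"tx":0,"ty":0,"tz":0,"turn":0},{"grip":0.4,"tx":0,"ty":0,"tz":0,"turn":0},{"grip":0.4,"tx":0,"ty":0,"tz":0,"turn":0},{"grip":0.4,"tx":0,"ty":0,"tz":0,"turn":0},{"grip":0.4,"tx":0,"ty":0,"tz":0,"turn":0}]'
python3 -m jog '[{"grip":0.4,"tx":-0.2,"ty":0,"tz":0,"turn":0},{"grip":0.4,"tx":-1,"ty":0,"tz":0,"turn":0},{"grip":0.4,"tx":-2,"ty":0,"tz":0,"turn":0},{"grip":0.4,"tx":-3,"ty":0,"tz":0,"turn":0},{"grip":0.4,"tx":-3.4,"ty":0,"tz":0,"turn":0},{"grip":0.4,"tx":-3.4,"ty":0,"tz":0,"turn":0},{"grip":0.4,"tx":-3.4,"ty":0,"tz":0,"turn":0}]'
python3 -c "
from h import *
go((549,252,172))"
```

```text
clock: 41.25
eef_pos: [495.6, -305.3, 36.7]
eef_rot: [-2.2, 1.57, -0.631]
wrist_force: [0.5, 0.0, -0.3]
finger_gap: 63.8
clock: 41.83
eef_pos: [495.5, -305.1, 36.3]
eef_rot: [-1.754, 1.571, -0.185]
wrist_force: [-0.0, -0.2, 2.1]
finger_gap: 50.6
clock: 42.42
eef_pos: [495.4, -305.2, 172.4]
eef_rot: [-2.239, 1.57, -0.67]
wrist_force: [-0.5, 0.1, -2.1]
finger_gap: 50.8
tcp [ 495.4 -305.2  172.4] gap 50.8 t 42.42 F [-0.5  0.1 -2.1] x [ 0.001 -0.001 -1.   ] jaw [ 0.002  1.    -0.001] j6 -2.18
(549, 252, 172) [ 0.   -1.31 13.93]
```

```bash
python3 -m jog '[{"grip":0.4,"tx":0,"ty":0,"tz":0.5,"turn":0},{"grip":0.4,"tx":0,"ty":-0.1,"tz":1.3,"turn":0},{"grip":0.4,"tx":0,"ty":-0.2,"tz":2.3,"turn":0},{"grip":0.4,"tx":0,"ty":-0.3,"tz":3.3,"turn":0},{"grip":0.4,"tx":0,"ty":-0.4,"tz":4.3,"turn":0},{"grip":0.4,"tx":0,"ty":-0.5,"tz":5.3,"turn":0},{"grip":0.4,"tx":0,"ty":-0.6,"tz":6.3,"turn":0},{"grip":0.4,"tx":0,"ty":-0.7,"tz":7.3,"turn":0},{"grip":0.4,"tx":0,"ty":-0.8,"tz":8.3,"turn":0},{"grip":0.4,"tx":0,"ty":-0.9,"tz":9.3,"turn":0},{"grip":0.4,"tx":0,"ty":-1,"tz":10.3,"turn":0},{"grip":0.4,"tx":0,"ty":-1.1,"tz":11.3,"turn":0}]'
python3 -m jog '[{"grip":0.4,"tx":0,"ty":-0.1,"tz":1,"turn":0},{"grip":0.4,"tx":0,"ty":-0.2,"tz":2,"turn":0},{"grip":0.4,"tx":0,"ty":-0.2,"tz":2.6,"turn":0},{"grip":0.4,"tx":0,"ty":-0.2,"tz":2.63,"turn":0},{"grip":0.4,"tx":0,"ty":-0.2,"tz":2.63,"turn":0},{"grip":0.4,"tx":0,"ty":-0.2,"tz":2.63,"turn":0}]'
python3 -c "
from h import *
go((548,252,33))"
```

```text
clock: 43.42
eef_pos: [539.2, 148.6, 170.1]
eef_rot: [1.795, 1.567, -2.919]
wrist_force: [1.1, -0.3, -1.4]
finger_gap: 51.0
clock: 43.92
eef_pos: [548.0, 251.2, 170.6]
eef_rot: [2.042, 1.568, -2.673]
wrist_force: [0.5, 0.6, -0.6]
finger_gap: 51.1
tcp [548.  251.2 170.6] gap 51.1 t 43.92 F [ 0.5  0.6 -0.6] x [-0.002 -0.001 -1.   ] jaw [ 0.002  1.    -0.001] j6 -1.2
(548, 252, 33) [ 3.44 -0.01  0.02]
```

```bash
python3 -m jog '[{"grip":0.4,"tx":0.7,"ty":0,"tz":0,"turn":0},{"grip":0.4,"tx":1.5,"ty":0,"tz":0,"turn":0},{"grip":0.4,"tx":2.3,"ty":0,"tz":0,"turn":0},{"grip":0.4,"tx":3,"ty":0,"tz":0,"turn":0},{"grip":0.4,"tx":3.3,"ty":0,"tz":0,"turn":0},{"grip":0.4,"tx":3.4,"ty":0,"tz":0,"turn":0},{"grip":0.4,"tx":3.4,"ty":0,"tz":0,"turn":0},{"grip":0.4,"tx":3.4,"ty":0,"tz":0,"turn":0},{"grip":0.4,"tx":3.4,"ty":0,"tz":0,"turn":0}]'
python3 -c "
from h import *
go((548,252,32.8))"
```

```text
clock: 44.67
eef_pos: [549.4, 252.1, 38.1]
eef_rot: [-1.209, 1.568, 0.36]
wrist_force: [0.3, -0.5, -1.4]
finger_gap: 51.0
tcp [549.4 252.1  38.1] gap 51.0 t 44.67 F [ 0.3 -0.5 -1.4] x [ 0.003  0.001 -1.   ] jaw [0.002 1.    0.001] j6 -1.2
(548, 252, 32.8) [ 0.13  0.04 -0.  ]
```

```bash
python3 -m jog '[{"grip":0.4,"tx":0.06,"ty":0.02,"tz":0,"turn":0},{"grip":0.4,"tx":0.12,"ty":0.02,"tz":0,"turn":0},{"grip":0.4,"tx":0.12,"ty":0.02,"tz":0,"turn":0},{"grip":0.4,"tx":0.12,"ty":0.02,"tz":0,"turn":0}]'
python3 -m jog '[{"grip":1,"tx":0,"ty":0,"tz":0,"turn":0},{"grip":1,"tx":0,"ty":0,"tz":0,"turn":0},{"grip":1,"tx":0,"ty":0,"tz":0,"turn":0},{"grip":1,"tx":0,"ty":0,"tz":0,"turn":0},{"grip":1,"tx":0,"ty":0,"tz":0,"turn":0},{"grip":1,"tx":0,"ty":0,"tz":0,"turn":0},{"grip":1,"tx":-0.5,"ty":0,"tz":0,"turn":0},{"grip":1,"tx":-1.3,"ty":0,"tz":0,"turn":0},{"grip":1,"tx":-2.3,"ty":0,"tz":0,"turn":0},{"grip":1,"tx":-3.4,"ty":0,"tz":0,"turn":0},{"grip":1,"tx":-3.4,"ty":0,"tz":0,"turn":0},{"grip":1,"tx":-3.4,"ty":0,"tz":0,"turn":0}]'
python3 -c "
from h import *
go((434.5,-303,172))"
```

```text
clock: 45.0
eef_pos: [548.1, 252.4, 32.1]
eef_rot: [-1.009, 1.569, 0.56]
wrist_force: [0.3, 2.2, 4.3]
finger_gap: 50.3
clock: 46.0
eef_pos: [548.7, 252.4, 170.0]
eef_rot: [-1.207, 1.566, 0.362]
wrist_force: [0.3, -0.3, -0.4]
finger_gap: 94.2
tcp [548.7 252.4 170. ] gap 94.2 t 46.0 F [ 0.3 -0.3 -0.4] x [ 0.005  0.002 -1.   ] jaw [0.002 1.    0.002] j6 -1.2
(434.5, -303, 172) [ -0.09   2.83 -13.89]
```

```bash
python3 -m jog '[{"grip":1,"tx":0,"ty":0.2,"tz":-1,"turn":0},{"grip":1,"tx":0,"ty":0.4,"tz":-2,"turn":0},{"grip":1,"tx":0,"ty":0.6,"tz":-3,"turn":0},{"grip":1,"tx":0,"ty":0.8,"tz":-4,"turn":0},{"grip":1,"tx":0,"ty":1,"tz":-5,"turn":0},{"grip":1,"tx":0,"ty":1.2,"tz":-6,"turn":0},{"grip":1,"tx":0,"ty":1.4,"tz":-7,"turn":0},{"grip":1,"tx":0,"ty":1.6,"tz":-8,"turn":0},{"grip":1,"tx":0,"ty":1.8,"tz":-9,"turn":0},{"grip":1,"tx":0,"ty":2,"tz":-10,"turn":0},{"grip":1,"tx":0,"ty":2.3,"tz":-11,"turn":0},{"grip":1,"tx":0,"ty":2.5,"tz":-12,"turn":0}]'
python3 -m jog '[{"grip":1,"tx":0,"ty":0.2,"tz":-1,"turn":0},{"grip":1,"tx":0,"ty":0.33,"tz":-1.9,"turn":0},{"grip":1,"tx":0,"ty":0.33,"tz":-1.9,"turn":0},{"grip":1,"tx":0,"ty":0.33,"tz":-1.9,"turn":0},{"grip":1,"tx":0,"ty":0.33,"tz":-1.9,"turn":0},{"grip":1,"tx":0,"ty":0.33,"tz":-1.9,"turn":0}]'
python3 -c "
from h import *
go((434.5,-302.5,32))"
```

```text
clock: 47.0
eef_pos: [445.1, -229.4, 166.0]
eef_rot: [1.032, 1.569, 2.601]
wrist_force: [0.9, -0.1, 0.6]
finger_gap: 93.6
clock: 47.5
eef_pos: [433.5, -302.7, 166.8]
eef_rot: [0.805, 1.57, 2.375]
wrist_force: [0.3, 0.3, -0.3]
finger_gap: 94.2
tcp [ 433.5 -302.7  166.8] gap 94.2 t 47.5 F [ 0.3  0.3 -0.3] x [-0.001  0.001 -1.   ] jaw [0.001 1.    0.001] j6 -2.25
(434.5, -302.5, 32) [ 3.37 -0.03  0.  ]
```

```bash
python3 -m jog '[{"grip":1,"tx":0.7,"ty":-0.02,"tz":0,"turn":0},{"grip":1,"tx":1.5,"ty":-0.02,"tz":0,"turn":0},{"grip":1,"tx":2.3,"ty":-0.02,"tz":0,"turn":0},{"grip":1,"tx":3,"ty":-0.02,"tz":0,"turn":0},{"grip":1,"tx":3.37,"ty":-0.02,"tz":0,"turn":0},{"grip":1,"tx":3.37,"ty":-0.02,"tz":0,"turn":0},{"grip":1,"tx":3.37,"ty":-0.02,"tz":0,"turn":0},{"grip":0.4,"tx":3.37,"ty":-0.02,"tz":0,"turn":0},{"grip":0.4,"tx":3.37,"ty":-0.02,"tz":0,"turn":0},{"grip":0.4,"tx":3.37,"ty":-0.02,"tz":0,"turn":0},{"grip":0.4,"tx":3.37,"ty":-0.02,"tz":0,"turn":0},{"grip":0.4,"tx":3.37,"ty":-0.02,"tz":0,"turn":0}]' 25
python3 -m jog '[{"grip":0.4,"tx":0,"ty":0,"tz":0,"turn":0},{"grip":0.4,"tx":0,"ty":0,"tz":0,"turn":0},{"grip":0.4,"tx":0,"ty":0,"tz":0,"turn":0},{"grip":0.4,"tx":0,"ty":0,"tz":0,"turn":0},{"grip":0.4,"tx":0,"ty":0,"tz":0,"turn":0},{"grip":0.4,"tx":0,"ty":0,"tz":0,"turn":0},{"grip":0.4,"tx":0,"ty":0,"tz":0,"turn":0}]'
python3 -m jog '[{"grip":0.4,"tx":-0.2,"ty":0,"tz":0,"turn":0},{"grip":0.4,"tx":-1,"ty":0,"tz":0,"turn":0},{"grip":0.4,"tx":-2,"ty":0,"tz":0,"turn":0},{"grip":0.4,"tx":-3,"ty":0,"tz":0,"turn":0},{"grip":0.4,"tx":-3.4,"ty":0,"tz":0,"turn":0},{"grip":0.4,"tx":-3.4,"ty":0,"tz":0,"turn":0},{"grip":0.4,"tx":-3.4,"ty":0,"tz":0,"turn":0}]'
python3 -c "
from h import *
go((481.5,309,172))"
```

```text
clock: 48.5
eef_pos: [434.4, -303.9, 33.1]
eef_rot: [-2.255, 1.57, -0.686]
wrist_force: [0.5, -1.0, -0.4]
finger_gap: 63.9
clock: 49.08
eef_pos: [434.3, -303.8, 32.8]
eef_rot: [-1.986, 1.571, -0.417]
wrist_force: [-1.3, 2.3, 5.6]
finger_gap: 53.3
clock: 49.67
eef_pos: [434.1, -303.8, 168.4]
eef_rot: [-2.562, 1.57, -0.993]
wrist_force: [0.6, -0.2, -3.4]
finger_gap: 53.6
tcp [ 434.1 -303.8  168.4] gap 53.6 t 49.67 F [ 0.6 -0.2 -3.4] x [ 0. -0. -1.] jaw [ 0.002  1.    -0.   ] j6 -2.25
(481.5, 309, 172) [-0.1  -1.16 15.32]
```

```bash
python3 -m jog '[{"grip":0.4,"tx":0,"ty":0,"tz":0.5,"turn":0},{"grip":0.4,"tx":0,"ty":-0.1,"tz":1.3,"turn":0},{"grip":0.4,"tx":0,"ty":-0.2,"tz":2.3,"turn":0},{"grip":0.4,"tx":0,"ty":-0.3,"tz":3.3,"turn":0},{"grip":0.4,"tx":0,"ty":-0.4,"tz":4.3,"turn":0},{"grip":0.4,"tx":0,"ty":-0.5,"tz":5.3,"turn":0},{"grip":0.4,"tx":0,"ty":-0.6,"tz":6.3,"turn":0},{"grip":0.4,"tx":0,"ty":-0.7,"tz":7.3,"turn":0},{"grip":0.4,"tx":0,"ty":-0.8,"tz":8.3,"turn":0},{"grip":0.4,"tx":0,"ty":-0.9,"tz":9.3,"turn":0},{"grip":0.4,"tx":0,"ty":-1,"tz":10.3,"turn":0},{"grip":0.4,"tx":0,"ty":-1.1,"tz":11.3,"turn":0}]'
python3 -m jog '[{"grip":0.4,"tx":0,"ty":-0.06,"tz":1,"turn":0},{"grip":0.4,"tx":0,"ty":-0.06,"tz":2,"turn":0},{"grip":0.4,"tx":0,"ty":-0.06,"tz":3,"turn":0},{"grip":0.4,"tx":0,"ty":-0.06,"tz":3.9,"turn":0},{"grip":0.4,"tx":0,"ty":-0.06,"tz":4.02,"turn":0},{"grip":0.4,"tx":0,"ty":-0.06,"tz":4.02,"turn":0},{"grip":0.4,"tx":0,"ty":-0.06,"tz":4.02,"turn":0}]'
python3 -c "
from h import *
go((481.5,308.7,29.5))"
```

```text
clock: 50.67
eef_pos: [477.9, 149.9, 166.4]
eef_rot: [1.835, 1.567, -2.879]
wrist_force: [1.6, -0.3, -2.8]
finger_gap: 53.4
clock: 51.25
eef_pos: [481.1, 308.2, 166.6]
eef_rot: [2.162, 1.567, -2.552]
wrist_force: [-1.2, 0.3, -2.9]
finger_gap: 53.3
tcp [481.1 308.2 166.6] gap 53.3 t 51.25 F [-1.2  0.3 -2.9] x [-0.003 -0.002 -1.   ] jaw [ 0.001  1.    -0.002] j6 -1.06
(481.5, 308.7, 29.5) [ 3.43 -0.02  0.02]
```

```bash
python3 -m jog '[{"grip":0.4,"tx":0.7,"ty":0,"tz":0,"turn":0},{"grip":0.4,"tx":1.5,"ty":0,"tz":0,"turn":0},{"grip":0.4,"tx":2.3,"ty":0,"tz":0,"turn":0},{"grip":0.4,"tx":3,"ty":0,"tz":0,"turn":0},{"grip":0.4,"tx":3.3,"ty":0,"tz":0,"turn":0},{"grip":0.4,"tx":3.4,"ty":0,"tz":0,"turn":0},{"grip":0.4,"tx":3.4,"ty":0,"tz":0,"turn":0},{"grip":0.4,"tx":3.4,"ty":0,"tz":0,"turn":0},{"grip":0.4,"tx":3.4,"ty":0,"tz":0,"turn":0}]'
python3 -c "
from h import *
go((481.5,308.7,29.3))"
```

```text
clock: 52.0
eef_pos: [482.7, 309.2, 34.3]
eef_rot: [-1.076, 1.568, 0.492]
wrist_force: [-0.3, -0.3, -2.3]
finger_gap: 53.2
tcp [482.7 309.2  34.3] gap 53.2 t 52.0 F [-0.3 -0.3 -2.3] x [ 0.002  0.001 -1.   ] jaw [0.002 1.    0.001] j6 -1.06
(481.5, 308.7, 29.3) [ 0.13  0.03 -0.01]
```

Then release, rise, and back off to view.

```bash
python3 -m jog '[{"grip":0.4,"tx":0.06,"ty":0.02,"tz":0,"turn":0},{"grip":0.4,"tx":0.12,"ty":0.02,"tz":0,"turn":0},{"grip":0.4,"tx":0.12,"ty":0.02,"tz":0,"turn":0},{"grip":0.4,"tx":0.12,"ty":0.02,"tz":0,"turn":0}]'
python3 -m jog '[{"grip":1,"tx":0,"ty":0,"tz":0,"turn":0},{"grip":1,"tx":0,"ty":0,"tz":0,"turn":0},{"grip":1,"tx":0,"ty":0,"tz":0,"turn":0},{"grip":1,"tx":0,"ty":0,"tz":0,"turn":0},{"grip":1,"tx":0,"ty":0,"tz":0,"turn":0},{"grip":1,"tx":0,"ty":0,"tz":0,"turn":0},{"grip":1,"tx":-0.5,"ty":0,"tz":0,"turn":0},{"grip":1,"tx":-1.3,"ty":0,"tz":0,"turn":0},{"grip":1,"tx":-2.3,"ty":0,"tz":0,"turn":0},{"grip":1,"tx":-3.4,"ty":0,"tz":0,"turn":0},{"grip":1,"tx":-3.6,"ty":0,"tz":0,"turn":0},{"grip":1,"tx":-3.6,"ty":0,"tz":0,"turn":0}]'
python3 -m jog '[{"grip":1,"tx":0,"ty":0,"tz":-1,"turn":0},{"grip":1,"tx":0,"ty":0,"tz":-2,"turn":0},{"grip":1,"tx":0,"ty":0,"tz":-3,"turn":0},{"grip":1,"tx":0,"ty":0,"tz":-4,"turn":0},{"grip":1,"tx":0,"ty":0,"tz":-5,"turn":0},{"grip":1,"tx":0,"ty":0,"tz":-6,"turn":0},{"grip":1,"tx":0,"ty":0,"tz":-7,"turn":0},{"grip":1,"tx":0,"ty":0,"tz":-8,"turn":0},{"grip":1,"tx":0,"ty":0,"tz":-9,"turn":0},{"grip":1,"tx":0,"ty":0,"tz":-10,"turn":0},{"grip":1,"tx":0,"ty":0,"tz":-11,"turn":0},{"grip":1,"tx":0,"ty":0,"tz":-12,"turn":0}]'
python3 -m jog '[{"grip":1,"tx":0,"ty":0,"tz":0,"turn":0},{"grip":1,"tx":0,"ty":0,"tz":0,"turn":0},{"grip":1,"tx":0,"ty":0,"tz":0,"turn":0},{"grip":1,"tx":0,"ty":0,"tz":0,"turn":0}]'
python3 -c "
from h import *
go((481.5,308.7,29.3))
t=shot('top','f_t.png');s=shot('side','f_s.png')
A=cv2.imread('pics/top0.png');B=cv2.imread('pics/side0.png')
f=lambda i,r,c,h,w,W=266:cv2.resize(i[r:r+h,c:c+w],(W,266),interpolation=cv2.INTER_CUBIC)
T=t['image'][:,:,::-1];S=s['image'][:,:,::-1]
cv2.imwrite('pics/fin.png',np.vstack([np.hstack([f(A,230,125,110,110),f(T,230,125,110,110),f(T,240,270,100,100)]),np.hstack([f(B,300,290,120,120),f(S,300,290,120,120),f(S,205,315,90,90)])]))"
```

```text
clock: 52.33
eef_pos: [481.5, 309.4, 28.6]
eef_rot: [-0.942, 1.569, 0.627]
wrist_force: [-0.6, 1.5, 3.5]
finger_gap: 53.8
clock: 53.33
eef_pos: [482.2, 309.6, 175.4]
eef_rot: [-1.063, 1.565, 0.506]
wrist_force: [0.4, -0.5, -1.0]
finger_gap: 94.0
clock: 54.33
eef_pos: [479.1, -172.9, 170.2]
eef_rot: [1.163, 1.569, 2.732]
wrist_force: [0.9, 0.5, 0.6]
finger_gap: 93.9
clock: 54.67
eef_pos: [479.9, -170.0, 171.1]
eef_rot: [1.07, 1.57, 2.64]
wrist_force: [0.4, 0.2, -0.4]
finger_gap: 94.0
tcp [ 479.9 -170.   171.1] gap 94.0 t 54.67 F [ 0.4  0.2 -0.4] x [-0.001  0.001 -1.   ] jaw [0.001 1.    0.001] j6 -1.98
(481.5, 308.7, 29.3) [ 3.55 -0.03 11.96]
```

View pics/fin.png

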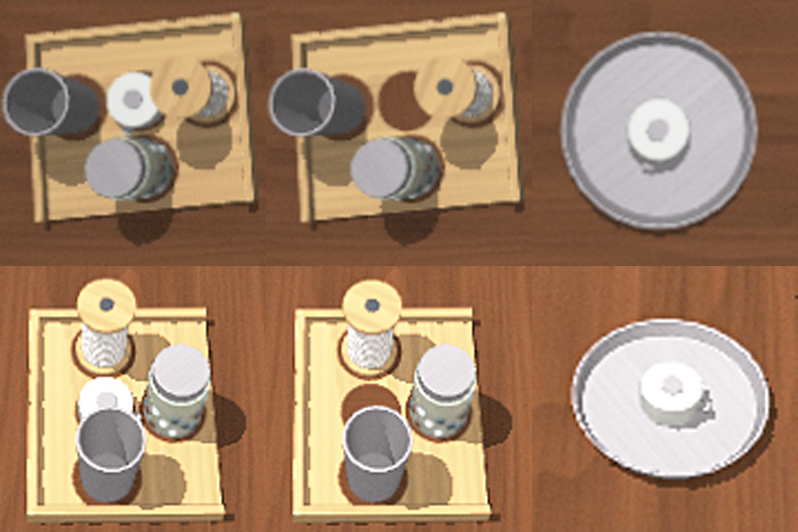

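The before/after crops agree to about a pixel. In the top view the spool cap was at (180,87) and is now at 266+(179,87). The tumbler and jar match in the same way. The tape lies flat near the centre of the dish.

```bash
python3 -c "
from cell import manip
print(manip.sign_off())"
```

```text
the job is handed in; nothing more can be done
None
```

I did the whole job in order and handed it in at about 55 s of the 147 s allowed; the hand-in gives no verdict. I stood the jar, spool and tumbler on the side board, laid the tape measure in the dish while all three were there, then put each back on its own mark.

**Last checks:** In the start and end pictures from both cameras, the spool, tumbler and jar are upright and within about a pixel (roughly 2 mm) of where they started. The tape lies flat near the centre of the dish. The gripper was open and clear of everything. No move went near the shears, chalk box or padlock, but I didn't re-check them at the end.

**What went wrong or disagreed:**
- **Missed tape grasp:** My first try at the tape closed on nothing, because the fingertips sit about 29 to 38 mm higher than the reported TCP. A contact with the caddy floor gave 29 mm and the pictures gave up to 38 mm. The tape had not moved, and going lower worked on the second try.
- **High grips:** For the same reason, my first grips on the jar, spool and tumbler were higher than I intended, the spool and tumbler at their top edges. They held.
- **Drops on release:** I let the tumbler go about 3 mm above the side board, and the others about 1 to 2 mm above it. A picture then showed all three standing upright there.

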